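# Clamp a resin blank in the sloping fixture

### The job

Pick up the blue resin blank and seat it fully home in the pocket of the orange sloping fixture, then swing the yellow locking lever fully shut over it. After that, wind the handwheel clockwise until the brass-faced end clamp bears lightly on the blank's end and stays in contact, without forcing it, and leave the other things on the bench where they are.

Things in the scene. Friction and masses are not known exactly. Their poses are not given: they have to be found in the camera images.
- blue_blank: blue streaked cast-resin block, 36 (own x) x 100 (own y) x 50 mm high (own z), about 0.22 kg, standing loose on the bench on a 36 x 100 face; origin at the centre of its underside. One of two equal-sized blanks
- wood_blank: brown wooden block of the same size standing on the bench; a bystander; origin at the centre of its underside
- pocket: sloping face of the orange fixture, tilted 30 degrees, facing the robot; origin at the centre of the pocket's floor; x runs up the slope, y level along the pocket's length, z square to the slope, outwards. A seated blank rests its underside on the floor, its 50 mm height along z, its long side along y (either way round)
- pocket_mouth (a point): centre of the pocket's open mouth, 15 mm above its floor along pocket z. The pocket is 38 (x) x 102 mm (y), with an aluminium wall 15 mm high all round, 15 mm thick, inner top edges chamfered 2 mm
- end_stop (a point): steel end stop at the pocket's +y end: 36 mm wide, face in line with the pocket's end wall (pocket y 51 mm), straight to 34 mm above the floor, then a lip flared outwards up to 46 mm; this point lies on its face 34 mm above the floor
- lever_hinge (a point): point on the lever's swivel axis (parallel to pocket z), at the height of lever_grip; pocket coordinates (78, 10, 83) mm
- lever_grip (a point): middle of the upright round handle (16 mm thick, 41 mm tall: pocket z 63 to 104 mm) at the free end of the yellow locking lever, 97 mm from its swivel axis. The lever arm is 22 mm wide, 10 mm thick, its underside 53 mm above the pocket floor, and swings parallel to the sloping face
- lock_lever (a joint): swivel angle of the lever in rad: 0 fully shut (arm points along pocket -x, across the top of the blank), up to 1.65 open (1.57: arm points along pocket +y); it closes anticlockwise seen from above, stays where it is left, and is stopped at 0
- wheel_axis (a point): centre of the handwheel (96 mm across, aluminium) at its top; pocket coordinates (0, -125, 72) mm; its axis is parallel to pocket z
- crank_grip (a point): middle of the black crank grip (round, 18 mm thick, 41 mm tall: pocket z 73 to 114 mm) standing up from the handwheel's rim 36 mm from its axis; the grip spins freely on its pin
- handwheel (a joint): turn of the handwheel in rad, grows clockwise seen from above (looking against pocket z), range 0 to 5; at 0 the crank is towards pocket -x. Each radian moves the end clamp 12 mm along pocket +y; stiff enough to stay where it is left
- ram: end clamp, a sliding bar with a brass face 32 x 24 mm, under the handwheel; origin at the centre of its face, which looks along pocket +y; it slides along pocket y at 30 mm above the pocket floor (over the pocket's wall). The end of the seated blank lies about 50 mm from the pocket's centre
- tape_roll: blue roll of tape 90 mm across, 24 mm high, lying flat on the bench; bystander; origin at the centre of its underside
- resin_bottle: amber bottle 60 mm across, 130 mm tall, left on the bench; bystander; origin under its centre
- red_cup: red cup 80 mm across, 105 mm tall, left on the bench; bystander; origin under its centre
- pigment_jar: green jar 52 mm across, 55 mm tall, far side; bystander; origin under its centre
- pink_jar: pink jar 52 mm across, 55 mm tall, far side; bystander; origin under its centre
- mallet: hammer lying on the bench to the left, near the robot; bystander
- paint_brush: brush lying on the bench to the right; bystander
Things that resemble listed ones, but are neither listed nor needed, are in the scene too. Of the things that look like the blue_blank, take the one that is farthest to the robot's right at the start.

How it is judged:
By the outcome, as a careful person would: the job done as asked, in the order asked, and still so for the second after the job is handed in, with the robot touching nothing.
It also fails if it takes over 72 s, if anything falls off the work surface, if the arm or the gripper's body presses on something with over 40 N, if the wrist force passes 120 N, or if a joint passes its speed limit or range.

### The arm

A 6-joint arm with a two-finger parallel gripper is mounted at the origin on the work surface. World frame = base frame: x ahead of the robot, y to its left, z up, the work surface at z = 0. Lengths are in m, angles in rad, forces in N, time in s.
With the tool pointing down it reaches from about 0.25 to 0.8 m from the base axis. Payload 8.5 kg.
Tool frame: the origin (TCP) lies between the finger pads; the fingertips stand 11 mm ahead of it and the grasp point (between the pads) lies 8 mm behind it; z points along the fingers, y is the line along which they close (so a half turn about z gives the same grasp; the last joint's range is limited). The gripper opens to 85 mm and grips with 20 to 120 N. Pads are 22 mm wide; open, the fingers measure 114 mm over their backs; the gripper's body (76 mm by 85 mm) begins 54 mm behind the grasp point. The pads swing forward as they close: fully open they stand 13 mm farther back than shut.
Start: joints at [-1.156, 0.238, -0.013, 1.319, 0, 1.571], TCP at [0.212, -0.48, 0.215] pointing down, gripper open.
Joint ranges: [-2.66, 2.66], [-1.03, 1.9], [-1.14, 1.46], [-1.82, 2.27], [-1.45, 1.34], [-3.14, 3.14]. Speed limits (rad/s): [2.22, 2.22, 2.79, 3.14, 3.14, 3.14].

### API

Orientations are given as a 3x3 rotation matrix whose columns are the frame's x, y, z axes.
In Python, from workcell import r, get_image gives the robot as it stands. The module is installed in compiled form; this text tells all that it offers.
- The arm moves only by the tool arm_command, never from a script. Its argument "steps" is a list of rows, each a list of 6 numbers: the shift along the tool's x, y, z in m, then the turn, a rotation vector about the tool's x, y, z in rad. A call has 1 to 5 rows; each row shifts and turns the commanded pose from where the row before left it, along the tool's axes as they then stand; what a row does not reach is not made up. A row lasts 1/8 s, in which the tool goes at most 62.5 mm and 10.7 degrees, less where a joint would pass 70% of its speed; a pose out of reach is approached as far as the arm can. A call with a gripper value outside its range is refused whole. "hand" is the closure, from 0 (fully open) to 1 (shut), set as the call begins (left out, the last holds). The fingers move at their own pace and stop on an object; "squeeze" is the grip in N (left out, the last holds). Time passes only in rows, so rows that do not move let the fingers close. It gives the time, the measured TCP pose, the force, the opening and the grip force at its end, in the units of the state.
- r.get_obs(): the state, without advancing time (a new reading comes with each control period).
- get_image(name): name is "scene" or "top"; returns a dict with "frame" (400x640x3 uint8, red, green, blue), "vertical_fov" (degrees; the focal length in pixels is half the picture's height over the tangent of half this angle, whatever the lens; pixels are square), "cx", "cy" (the principal point, pixels), "dist" ([k1, k2, p1, p2, k3] as OpenCV has them; the pictures are not rectified), "pose" (4x4, takes a point from camera to world coordinates). Camera axes: x right, y up, looking along -z (the intrinsics and any distortion apply to the point x, -y, -z); pixel columns grow to the right and rows downward; lengths in m; the calibration is good to about 2 mm. A picture is of the moment at which its call begins. There is no depth.
- r.close_job(): hands the job in; it is judged then, once.
The state is a dict: "clock": time; "joint_positions": joint angles; "joint_vel": joint speeds; "tau": joint torques, N m; "tcp_pos": TCP position; "orientation": TCP orientation; "contact_force": force on the tool from outside, world axes, zero at the start; "wrist_torque": the same for the moment, N m; "width": finger opening in m; "grip_force": force on a finger pad.
Only numpy, scipy, OpenCV 4.12 (cv2) and the standard library are available. Lean on these libraries where they do the work, as an engineer would, in place of code of your own. Each camera call takes 0.05 s, during which the arm holds its last target. There are 200 camera calls.

## Working session

There is one attempt and no reset: what is moved stays moved. The work goes in short steps, Python scripts to look and compute and a tool call to move; the robot and the scene stay as the last step left them, time stands still between calls to the robot, and variables do not carry over. Pictures are saved under pics/ and viewed, at most 10 in all, crops included, and the job is handed in when it is done.

Besides the shell and the picture viewer there is one more tool, called after ">>>" as name(argument=value, ...) on one line, values as JSON. arm_command: Moves the arm, as the interface text tells. Its arguments: {"type":"object","properties":{"steps":{"type":"array","items":{"type":"array","items":{"type":"number"}}},"hand":{"type":"number"},"squeeze":{"type":"number"}},"required":["steps"]}

```bash
mkdir -p pics
cat > h.py <<'E'
import numpy as np, cv2, pickle
from workcell import r, get_image
def K(d):
    f=200/np.tan(np.radians(d["vertical_fov"])/2); return np.array([[f,0,d["cx"]],[0,f,d["cy"]],[0,0,1]])
def snap(n,tag):
    d=get_image(n); d={k:(np.array(v) if k!="vertical_fov" else v) for k,v in d.items()}
    pickle.dump(d,open(f"pics/{tag}.pkl","wb")); cv2.imwrite(f"pics/{tag}.png",d["frame"][:,:,::-1]); return d
def load(t): return pickle.load(open(f"pics/{t}.pkl","rb"))
F=np.diag([1.,-1,-1])
def proj(d,P):
    P=np.atleast_2d(P); T=d["pose"]; c=(P-T[:3,3])@T[:3,:3]@F
    return cv2.projectPoints(c.reshape(-1,1,3),np.zeros(3),np.zeros(3),K(d),d["dist"])[0].reshape(-1,2)
def ray(d,uv):
    u=cv2.undistortPoints(np.array(uv,float).reshape(-1,1,2),K(d),d["dist"]).reshape(-1,2)
    return d["pose"][:3,3],(np.c_[u,np.ones(len(u))]@F)@d["pose"][:3,:3].T
def onz(d,uv,z):
    o,v=ray(d,uv); return o+v*((z-o[2])/v[:,2])[:,None]
def tri(d1,a,d2,b):
    o1,v1=ray(d1,a);o2,v2=ray(d2,b);out=[]
    for p,q in zip(v1,v2):
        s=np.linalg.lstsq(np.c_[p,-q],o2-o1,rcond=None)[0]; A=o1+p*s[0];B=o2+q*s[1]; out.append(np.r_[(A+B)/2,np.linalg.norm(A-B)])
    return np.array(out)
E
python3 - <<'E'
from h import *
np.set_printoptions(precision=3,suppress=True)
for n in("scene","top"):
    d=snap(n,n+"0"); print(d["pose"],d["vertical_fov"],d["cx"],d["cy"],d["dist"])
print(r.get_obs())
E
```

```text
[[-0.255 -0.777  0.575  1.145]
 [ 0.967 -0.206  0.15   0.141]
 [ 0.001  0.594  0.804  0.952]
 [ 0.     0.     0.     1.   ]] 56.7876432475915 313.5566061781396 205.23017963174635 [-0.077  0.     0.     0.     0.   ]
[[ 0.012  0.992 -0.127  0.404]
 [-1.     0.011 -0.008 -0.015]
 [-0.006  0.127  0.992  1.385]
 [ 0.     0.     0.     1.   ]] 48.7571703900942 313.43450102835016 200.65229198455145 [-0.014  0.     0.     0.     0.   ]
{'clock': 0.1, 'joint_positions': array([-1.156,  0.239, -0.014,  1.319, -0.   ,  1.571]), 'joint_vel': array([-0.001, -0.002,  0.003, -0.   , -0.002, -0.001]), 'tau': array([ -0.002, -53.972,  34.7  ,   0.013,  -0.   ,   0.   ]), 'tcp_pos': array([ 0.211, -0.48 ,  0.214]), 'orientation': array([[ 0.915,  0.403, -0.001],
       [ 0.403, -0.915,  0.001],
       [-0.   , -0.001, -1.   ]]), 'contact_force': array([0.854, 0.038, 0.026]), 'wrist_torque': array([-0.009,  0.01 ,  0.013]), 'grip_force': 0.0, 'width': 0.08539616427528053}
```

View pics/scene0.png

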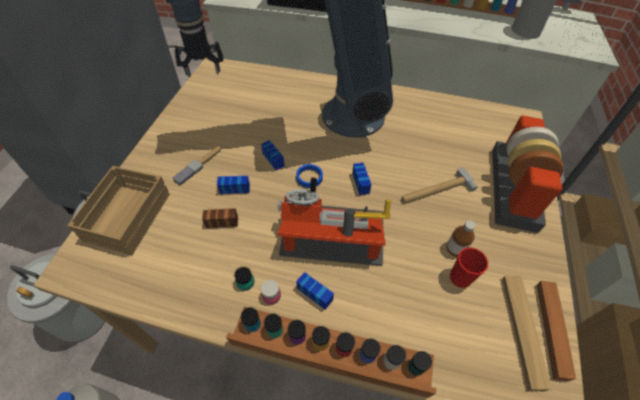

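View pics/top0.png

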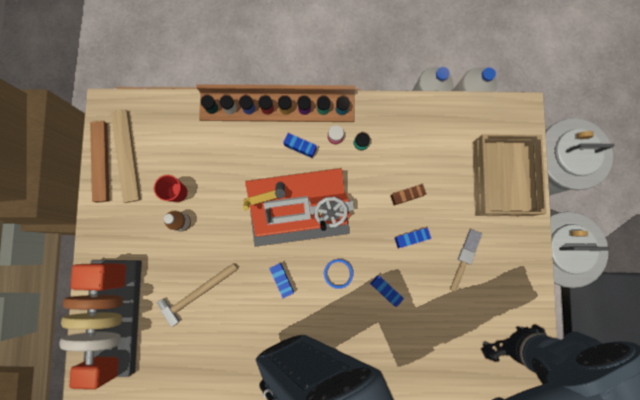

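Pictures: the scene view faces the robot, and the robot's right is image-left there and image-right in the top view. There are four blue block candidates:

| Top pixel | Scene pixel |
|---|---|
| (413,237) | (233,185) |
| (387,290) | (272,154) |
| (283,280) | (362,178) |
| (300,145) | (315,290) |

The one farthest to the robot's right is top (413,237) / scene (233,185). I'll confirm it in a crop.

Run:
```python
from h import *
for n in("top","scene"):
    d=load(n+"0"); x,y=(240,160) if n=="top" else (200,130)
    c=d["frame"][y:y+150,x:x+200,::-1]; cv2.imwrite(f"pics/c_{n}.png",cv2.resize(c,(800,600),interpolation=cv2.INTER_CUBIC))
    print(n)
    hsv=cv2.cvtColor(d["frame"],cv2.COLOR_RGB2HSV); m=cv2.inRange(hsv,(100,130,40),(125,255,255)); m=cv2.morphologyEx(m,cv2.MORPH_CLOSE,np.ones((5,5)))
    k,l,s,ce=cv2.connectedComponentsWithStats(m)
    for i in range(1,k):
        if s[i,4]>150: print(s[i],ce[i].round(1),onz(d,ce[i],.04)[0].round(3))
```

```text
top
[284 134  32  23 377] [299.6 144.9] [0.751 0.041 0.04 ]
[396 228  34  19 360] [412.4 237.4] [ 0.467 -0.307  0.04 ]
[325 260  28  28 164] [339.  273.2] [ 0.357 -0.084  0.04 ]
[271 264  22  33 371] [281.5 279.9] [0.335 0.088 0.04 ]
[371 276  32  30 374] [386.6 290.7] [ 0.307 -0.227  0.04 ]
scene
[262 141  22  28 339] [272.6 154.7] [ 0.321 -0.219  0.04 ]
[354 163  17  31 365] [361.3 178.3] [0.348 0.093 0.04 ]
[297 164  25  23 220] [308.7 174.6] [ 0.377 -0.076  0.04 ]
[218 176  31  17 481] [233.  184.4] [ 0.478 -0.3    0.04 ]
[297 273  36  35 626] [314.6 290.2] [0.761 0.044 0.04 ]
```

View pics/c_top.png

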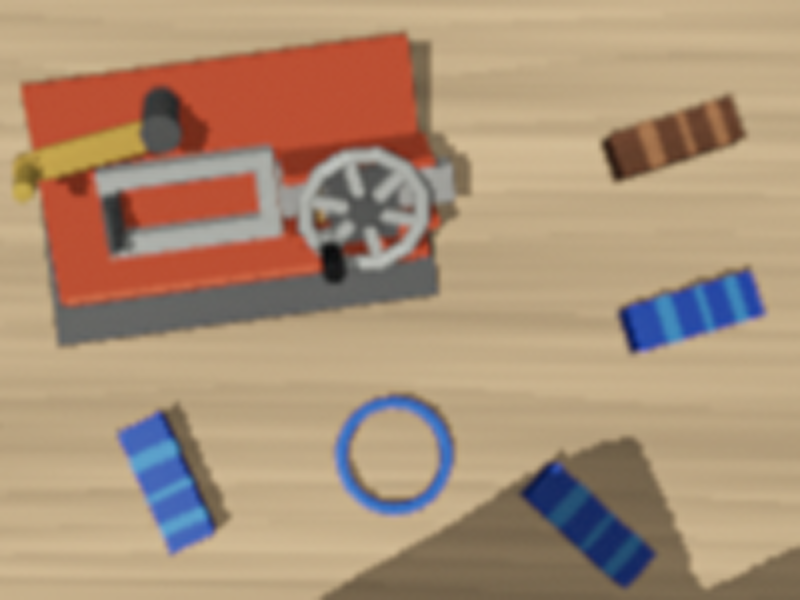

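View pics/c_scene.png

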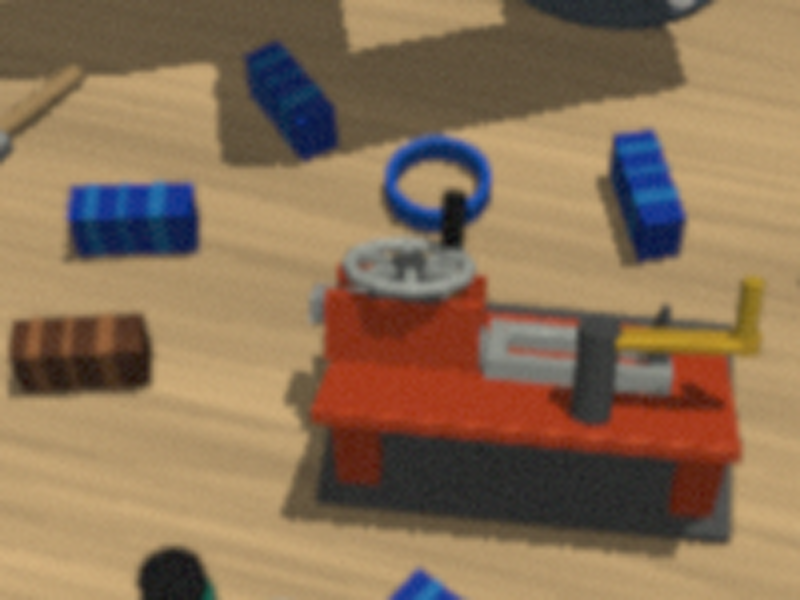

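The crops confirm it. The full-size blue streaked block at crop (690,310) in the top view and (133,218) in the scene view is the rightmost of the four, next to the wooden block. They also show the fixture, lever and wheel clearly. Next I fit the blank by silhouette and the fixture by keypoints.

```bash
cat > fit.py <<'E'
from h import *
from scipy.optimize import minimize, least_squares
def Rz(a): c,s=np.cos(a),np.sin(a); return np.array([[c,-s,0],[s,c,0],[0,0,1]])
def Rp(yaw):
    c,s=np.cos(np.pi/6),.5; return Rz(yaw)@np.array([[c,0,-s],[0,1,0],[s,0,c]])
BOX=np.array([[x,y,z] for x in(-.018,.018) for y in(-.05,.05) for z in(0,.05)])
S=8
def silh(d,P,win):
    x0,y0,w,h=win; uv=proj(d,P); q=((uv+.5-[x0,y0])*S*16-8).round().astype(np.int32)
    im=np.zeros((h*S,w*S),np.uint8); cv2.fillConvexPoly(im,cv2.convexHull(q),255,lineType=cv2.LINE_8,shift=4)
    return cv2.resize(im,(w,h),interpolation=cv2.INTER_AREA)/255.
def bmask(d,win):
    x0,y0,w,h=win; f=d["frame"][y0:y0+h,x0:x0+w].astype(float)
    return np.clip((f[...,2]-f[...,0])/40.+.3,0,1)   # blue minus red: wood about -40, blank about +60 and up
E
python3 - <<'E'
from fit import *
np.set_printoptions(precision=4,suppress=True)
dt,ds=load("top0"),load("scene0")
W={"t":(388,218,52,40),"s":(208,166,52,40)}
mt,ms=bmask(dt,W["t"]),bmask(ds,W["s"])
def cost(p,fixz=True,parts="ts"):
    P=BOX@Rz(p[2]).T+[p[0],p[1],p[3] if len(p)>3 else 0]
    return (("t" in parts)*((silh(dt,P,W["t"])-mt)**2).sum()+("s" in parts)*((silh(ds,P,W["s"])-ms)**2).sum())
def fit(x0,parts):
    best=None
    for dy in(-.15,0,.15):
        x=np.array(x0,float);x[2]+=dy
        sim=np.vstack([x]+[x+np.eye(len(x))[i]*([.01,.01,.1,.01][i]) for i in range(len(x))])
        o=minimize(cost,x,args=(True,parts),method="Nelder-Mead",options=dict(initial_simplex=sim,maxiter=600,xatol=1e-5,fatol=1e-3))
        if best is None or o.fun<best.fun:best=o
    return best
y0=np.pi/2+.2   # own y mostly along world y -> yaw small
for x0,p in(([.47,-.305,.2],"ts"),([.47,-.305,.2],"t"),([.47,-.305,.2],"s"),([.47,-.305,.2,0],"ts")):
    o=fit(x0,p);print(p,o.x,o.fun)
# fixture keypoints
def ct(a,b): return (a+.5)/4-.5+240,(b+.5)/4-.5+160
def cs(a,b): return (a+.5)/4-.5+200,(b+.5)/4-.5+130
wt=np.array([ct(*q) for q in[(95,172),(275,147),(283,237),(110,257)]])
Pw=np.array([[.034,.066,.015],[.034,-.066,.015],[-.034,-.066,.015],[-.034,.066,.015]])
wsc=np.array([cs(*q) for q in[(675,366),(482,350)]]);Pws=Pw[:2]
plt=np.array([ct(*q) for q in[(22,85),(408,33),(438,262),(62,303)]])
th=np.linspace(0,2*np.pi,120);C=np.c_[.048*np.cos(th),-.125+.048*np.sin(th),0*th+.072]
et=np.array(ct(298,148)+ct(430,270));es=np.array(cs(343,238)+cs(477,298))
gl_s=np.array(cs(753,283));gc_s=np.array(cs(455,195))
def lev(a,z): return np.array([.078-.097*np.cos(a),.010+.097*np.sin(a),z])
def cr(t,z): return np.array([-.036*np.cos(t),-.125+.036*np.sin(t)*1,z])
def res(p):
    R=Rp(p[3]);t=p[:3];w=lambda P:np.atleast_2d(P)@R.T+t
    bt=proj(dt,w(C));bs=proj(ds,w(C))
    pc=np.array([[p[4],p[6],0],[p[4],p[7],0],[p[5],p[7],0],[p[5],p[6],0]])
    return np.r_[(proj(dt,w(Pw))-wt).ravel(),(proj(ds,w(Pws))-wsc).ravel(),np.r_[bt.min(0),bt.max(0)]-et,np.r_[bs.min(0),bs.max(0)]-es,
      .5*(proj(dt,w(pc))-plt).ravel(),(proj(ds,w(lev(p[8],.104)))-gl_s).ravel(),(proj(ds,w(cr(p[9],.114)))-gc_s).ravel()]
o=least_squares(res,[.55,.05,.1,.1,.12,-.1,.12,-.2,1.5,0.],loss="soft_l1")
print(o.x,o.cost);print(res(o.x).round(1))
np.save("fx.npy",o.x)
p=o.x
ims=[]
for d,n,(x,y) in((dt,"t",(240,160)),(ds,"s",(260,170))):
    R=Rp(p[3]);w=lambda P:np.atleast_2d(P)@R.T+p[:3]
    sc=4;im=cv2.resize(d["frame"][y:y+75,x:x+130,::-1],None,fx=6,fy=6,interpolation=cv2.INTER_CUBIC)[:, :780]
    q=lambda P:((proj(d,w(P))-[x,y]+.5)*6-.5).round().astype(np.int32).reshape(-1,1,2)
    for poly in(Pw,Pw*[19/34,51/66,0],Pw*[19/34,51/66,1],C):cv2.polylines(im,[q(poly)],True,(0,255,0),1)
    cv2.polylines(im,[q(np.array([lev(p[8],.063),lev(p[8],.104)]))],False,(255,0,255),1)
    cv2.polylines(im,[q(np.array([cr(p[9],.073),cr(p[9],.114)]))],False,(255,0,255),1)
    cv2.polylines(im,[q(np.array([[.078,.01,0],[.078,.01,.083]]))],False,(255,255,0),1)
    ims.append(im[:300 if n=="t" else 300] if 0 else cv2.resize(im,(520,300)))
cv2.imwrite("pics/ov.png",np.vstack(ims))
E
```

```text
ts [ 0.4674 -0.3083  0.3034] 45.02855079777009
t [ 0.4676 -0.3091  0.3024] 12.97651384083045
s [ 0.4669 -0.3066  0.2945] 29.38398620722799
ts [ 0.4673 -0.3086  0.3012 -0.0007] 44.58931204344482
[ 0.5478  0.0744  0.0714  0.1523  0.1038 -0.0789  0.1079 -0.1781  1.4948
  0.9627] 9.167009772663487
[-0.5  0.5 -0.9  0.5  0.  -1.2 -0.4 -0.  -0.7  2.5  0.   2.3 -0.4  0.1
  0.2  0.4 -1.1 -1.1 -0.5 -3.2 -0.2  0.2  0.3 -0.2 -0.5 -0.7  0.3  0.7
  0.2 -0.1 -0.1  0.1]
```

View pics/ov.png

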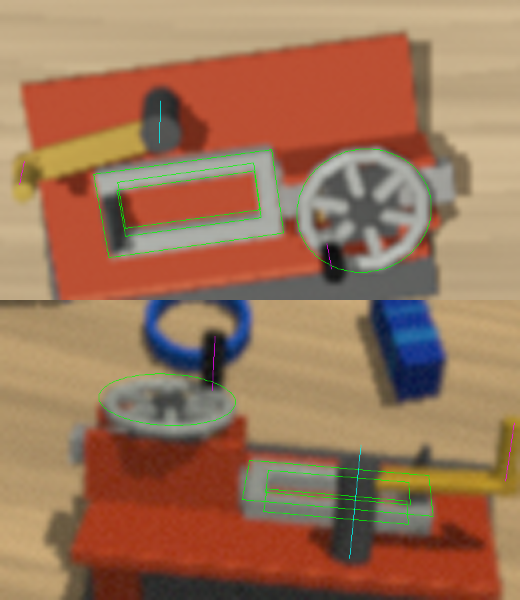

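The overlay shows the wheel and lever fitting well. In the scene view my wall keypoints were about 2.5 px off, because I misread the side faces. I'll refine by synthesising the wall silhouette in both views.

```bash
cat > fit2.py <<'E'
from fit import *
def poly(d,P,win):
    x0,y0,w,h=win; q=((proj(d,P)+.5-[x0,y0])*S*16-8).round().astype(np.int32); im=np.zeros((h*S,w*S),np.uint8)
    cv2.fillConvexPoly(im,cv2.convexHull(q),255,shift=4); return im
rect=lambda a,b,z:np.array([[a,b,z],[a,-b,z],[-a,-b,z],[-a,b,z]])
def wall(d,p,win):
    R=Rp(p[3]);w=lambda P:P@R.T+p[:3]
    o=poly(d,w(np.vstack([rect(.034,.066,0),rect(.034,.066,.015)])),win)
    f=cv2.bitwise_and(poly(d,w(rect(.019,.051,0)),win),cv2.bitwise_and(poly(d,w(rect(.021,.053,.015)),win),poly(d,w(rect(.019,.051,.013)),win)))
    return cv2.resize(cv2.subtract(o,f),(win[2],win[3]),interpolation=cv2.INTER_AREA)/255.
def prep(d,p,win,boxes):
    x0,y0,w,h=win;f=d["frame"][y0:y0+h,x0:x0+w].astype(float)
    sat=(f[...,0]-f[...,2])/f[...,0].clip(20)   # orange ~.75, grey ~0
    m=np.clip(1-(sat-.05)/.7,0,1); R=Rp(p[3]); wt=np.ones((h,w))
    wt[f.max(2)<95]=0; wt=cv2.erode(wt,np.ones((3,3)))
    for lo,hi in boxes:
        c=np.array([[x,y,z] for x in(lo[0],hi[0]) for y in(lo[1],hi[1]) for z in(lo[2],hi[2])])
        wt[cv2.resize(poly(d,c@R.T+p[:3],win),(w,h),interpolation=cv2.INTER_AREA)>0]=0
    keep=cv2.resize(poly(d,np.vstack([rect(.044,.076,-.004),rect(.044,.076,.02)])@R.T+p[:3],win),(w,h),interpolation=cv2.INTER_AREA)>0
    return m,wt*keep
E
python3 - <<'E'
from fit2 import *
np.set_printoptions(precision=4,suppress=True)
dt,ds=load("top0"),load("scene0"); p0=np.load("fx.npy")
WT=(255,185,65,50);WS=(305,190,85,50)
ram=((-.022,-.15,.012),(.022,-.055,.05));stop=((-.022,.049,0),(.022,.085,.05))
post=((.06,-.008,-.01),(.096,.028,.09));arm=((.06,0,.05),(.1,.13,.07));sh=((-.06,.045,.0),(-.01,.08,.02))
B=[ram,stop,post,arm,((-.06,-.2,0),(.06,-.072,.12))]
mt,wt=prep(dt,p0,WT,B);ms,ws=prep(ds,p0,WS,B)
print(wt.sum(),ws.sum())
def cost(p,v="ts"):
    return ("t" in v)*(wt*(wall(dt,p,WT)-mt)**2).sum()+("s" in v)*(ws*(wall(ds,p,WS)-ms)**2).sum()
for v in("ts","t","s"):
    best=None
    for s in((.006,.006,.006,.05),(-.006,.006,-.006,-.05)):
        x=p0[:4];idx=[0,1,2,3] if v=="ts" else [0,1,3]
        f=lambda q:cost(np.r_[q,][[0,1,2,3]] if v=="ts" else np.array([q[0],q[1],best_z,q[2]]),v)
        x=x[idx];sim=np.vstack([x]+[x+np.eye(len(x))[i]*s[k] for i,k in enumerate(idx)])
        o=minimize(f,x,method="Nelder-Mead",options=dict(initial_simplex=sim,xatol=1e-5,fatol=1e-3,maxiter=500))
        if best is None or o.fun<best.fun:best=o
    if v=="ts":best_z=best.x[2];pf=best.x
    print(v,best.x,best.fun)
print("old cost",cost(p0[:4]));np.save("fx2.npy",pf)
ims=[]
for d,W,m,w_ in((dt,WT,mt,wt),(ds,WS,ms,ws)):
    x,y,w,h=W;im=cv2.resize(d["frame"][y:y+h,x:x+w,::-1],None,fx=6,fy=6,interpolation=cv2.INTER_CUBIC)
    R=Rp(pf[3]);q=lambda P:((proj(d,P@R.T+pf[:3])-[x,y]+.5)*6-.5).round().astype(np.int32).reshape(-1,1,2)
    th=np.linspace(0,6.28,90);C=np.c_[.048*np.cos(th),-.125+.048*np.sin(th),0*th+.072]
    for P in(rect(.034,.066,0),rect(.034,.066,.015),rect(.019,.051,0),C):cv2.polylines(im,[q(P)],True,(0,255,0),1)
    im2=cv2.resize((np.dstack([m,wall(d,pf,W),w_])*255).astype(np.uint8),None,fx=3,fy=3,interpolation=cv2.INTER_NEAREST)
    row=np.zeros((300,800,3),np.uint8);row[:,:w*6]=im;a=im2[:, :800-w*6];row[:a.shape[0],w*6:w*6+a.shape[1]]=a;ims.append(row)
cv2.imwrite("pics/ov2.png",np.vstack(ims))
E
```

```text
1024.0 399.0
ts [0.5461 0.0745 0.07   0.1456] 17.69956263716685
t [0.5461 0.0745 0.1464] 8.58548615303577
s [0.5468 0.0753 0.1197] 8.771915796438119
old cost 43.4206803868421
```

View pics/ov2.png

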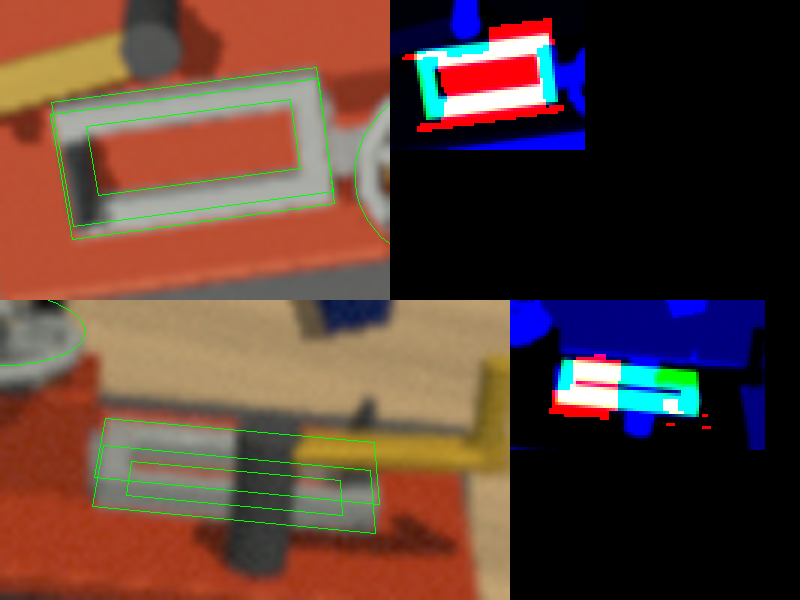

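The refined fit is good. The pocket floor centre is at about (0.546, 0.0745, 0.070) with yaw 0.146. The blank is at (0.467, -0.308) with yaw 0.303, and its height of 50 mm is confirmed by both views (base z = -0.7 mm). Next is a row planner.

```bash
cat > plan.py <<'E'
from fit2 import *
from scipy.spatial.transform import Rotation as Ro, Slerp
PX=np.load("fx2.npy"); RP=Rp(PX[3])
pk=lambda *q:RP@np.array(q)/1000+PX[:3]          # pocket mm -> world
def topk(w): return (RP.T@(np.array(w)-PX[:3])*1000)
TP=np.c_[RP[:,1],RP[:,0],-RP[:,2]]                # tool: y=pocket x, z=-pocket z
def rotz(R,a): return R@Ro.from_rotvec([0,0,a]).as_matrix()
def now(): o=r.get_obs(); return o["tcp_pos"].copy(),o["orientation"].copy(),o
def plan(p,R,tp,TR,n=None,straight=True):
    tot=Ro.from_matrix(R.T@TR).as_rotvec(); n=n or int(max(np.ceil(np.linalg.norm(tp-p)/.058),np.ceil(np.linalg.norm(tot)/.178),1))
    p0,R0=p.copy(),R.copy(); rows=[]
    for k in range(1,n+1):
        gp=p0+(tp-p0)*k/n; gR=R0@Ro.from_rotvec(tot*k/n).as_matrix()
        row=np.r_[R.T@(gp-p),Ro.from_matrix(R.T@gR).as_rotvec()].round(3)+0.
        rows.append(row.tolist()); p=p+R@row[:3]; R=R@Ro.from_rotvec(row[3:]).as_matrix()
    for i in range(0,n,5): print("  ",rows[i:i+5])
    return p,R
def check(): 
    p,R,o=now(); print("t",round(o["clock"],2),"w",round(o["width"],4),"g",round(float(o["grip_force"]),1),"F",o["contact_force"].round(1),"Fpk",(RP.T@o["contact_force"]).round(1),"tcp",p.round(4),"pk",topk(p).round(1),"q",o["joint_positions"].round(2))
E
python3 - <<'E'
from plan import *
p,R,o=now(); a=.303
own=Rz(a); T=np.c_[own[:,1],own[:,0],[0,0,-1]]
b=np.array([.4674,-.3083,0])
p,R=plan(p,R,b+[0,0,.14],T); print(p)
p,R=plan(p,R,b+[0,0,.030],T,3); print(p)
E
```

```text
[[0.034, -0.006, 0.008, 0.0, 0.0, -0.162], [0.034, -0.001, 0.008, 0.0, 0.0, -0.162], [0.034, 0.006, 0.009, 0.0, 0.0, -0.162], [0.032, 0.01, 0.008, 0.0, 0.0, -0.162], [0.031, 0.016, 0.008, 0.0, -0.001, -0.163]]
   [[0.028, 0.02, 0.008, -0.001, 0.0, -0.162], [0.024, 0.024, 0.009, 0.0, 0.0, -0.162], [0.019, 0.028, 0.008, 0.0, 0.0, -0.162], [0.015, 0.031, 0.008, 0.0, 0.0, -0.162]]
[ 0.46722305 -0.30843866  0.14007724]
   [[0.0, 0.0, 0.037, 0.0, 0.0, 0.0], [0.0, 0.0, 0.036, 0.0, 0.0, 0.0], [0.0, 0.0, 0.037, 0.0, 0.0, 0.0]]
[ 0.46722772 -0.30844077  0.03007724]
```

>>> arm_command(steps=[[0.034, -0.006, 0.008, 0.0, 0.0, -0.162], [0.034, -0.001, 0.008, 0.0, 0.0, -0.162], [0.034, 0.006, 0.009, 0.0, 0.0, -0.162], [0.032, 0.01, 0.008, 0.0, 0.0, -0.162], [0.031, 0.016, 0.008, 0.0, -0.001, -0.163]])

```text
clock: 0.72
tcp_pos: [0.3548, -0.3844, 0.173]
orientation: [[0.333, 0.943, -0.001], [0.943, -0.333, -0.0], [-0.001, -0.001, -1.0]]
contact_force: [0.3, 0.1, 1.2]
width: 0.0856
grip_force: 0.0
```

>>> arm_command(steps=[[0.028, 0.02, 0.008, -0.001, 0.0, -0.162], [0.024, 0.024, 0.009, 0.0, 0.0, -0.162], [0.019, 0.028, 0.008, 0.0, 0.0, -0.162], [0.015, 0.031, 0.008, 0.0, 0.0, -0.162], [0, 0, 0, 0, 0, 0]])

```text
clock: 1.35
tcp_pos: [0.4684, -0.3073, 0.1394]
orientation: [[-0.302, 0.953, -0.001], [0.953, 0.302, 0.0], [0.0, -0.001, -1.0]]
contact_force: [-0.4, -0.1, 0.3]
width: 0.0853
grip_force: 0.0
```

Run:
```python
from plan import *
check();p,R,o=now(); own=Rz(.303); T=np.c_[own[:,1],own[:,0],[0,0,-1]]
p,R=plan(p,R,np.array([.4674,-.3083,.030]),T,3)
```

```text
t 1.35 w 0.0853 g 0.0 F [-0.4 -0.1  0.3] Fpk [-0.2 -0.   0.5] tcp [ 0.4684 -0.3073  0.1394] pk [ -79.9 -366.5  126.2] q [-0.58  0.33 -0.08  1.16 -0.    0.68]
   [[0.0, 0.0, 0.036, 0.0, 0.0, 0.001], [0.0, -0.001, 0.037, 0.0, 0.0, 0.001], [-0.001, 0.0, 0.036, -0.001, 0.0, 0.002]]
```

>>> arm_command(steps=[[0.0, 0.0, 0.036, 0, 0, 0], [0, -0.001, 0.037, 0, 0, 0.001], [-0.001, 0, 0.036, 0, 0, 0.002], [0, 0, 0, 0, 0, 0]])

```text
clock: 1.85
tcp_pos: [0.4644, -0.3095, 0.0295]
orientation: [[-0.293, 0.956, -0.004], [0.956, 0.293, 0.002], [0.003, -0.003, -1.0]]
contact_force: [-0.3, -0.3, 0.0]
width: 0.0854
grip_force: 0.0
```

>>> arm_command(steps=[[0, 0, 0, 0, 0, 0], [0, 0, 0, 0, 0, 0], [0, 0, 0, 0, 0, 0], [0, 0, 0, 0, 0, 0], [0, 0, 0, 0, 0, 0]], hand=1, squeeze=60)

```text
clock: 2.48
tcp_pos: [0.4627, -0.3128, 0.0361]
orientation: [[-0.293, 0.956, -0.005], [0.956, 0.293, -0.008], [-0.007, -0.007, -1.0]]
contact_force: [-29.3, -2.0, 54.9]
width: 0.0003
grip_force: 27.4
```

Run:
```python
from plan import *
check(); print(r.get_obs()["orientation"].round(3))
```

```text
t 2.48 w 0.0003 g 27.4 F [-29.3  -2.   54.9] Fpk [ 2.1  2.3 62.2] tcp [ 0.4627 -0.3128  0.0361] pk [-137.1 -371.1   40. ] q [-0.59  0.41 -0.24  0.92 -0.01  0.68]
[[-0.293  0.956 -0.005]
 [ 0.956  0.293 -0.008]
 [-0.007 -0.007 -1.   ]]
```

The grip closed on nothing and there is an upward force, so I'll look before moving.

Run:
```python
from plan import *
a=snap("top","t1")["frame"][190:310,340:480,::-1];b=snap("scene","s1")["frame"][120:240,170:310,::-1]
cv2.imwrite("pics/m1.png",np.hstack([cv2.resize(x,(400,343),interpolation=cv2.INTER_CUBIC) for x in(a,b)]))
```

```text
(no output)
```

View pics/m1.png

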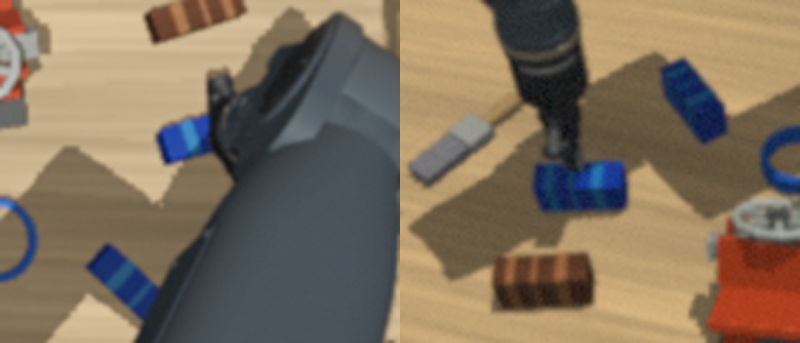

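```bash
cat > blk.py <<'E'
from plan import *
def fitblk(views,x0,free=3,occ=None):
    # views: list of (d,win)
    M=[bmask(d,w) for d,w in views]
    def c(p):
        P=BOX@Rz(p[2]).T+[p[0],p[1],p[3] if len(p)>3 else 0]; s=0
        for (d,w),m in zip(views,M):
            f=d["frame"][w[1]:w[1]+w[3],w[0]:w[0]+w[2]].astype(float); wt=1.-((f.max(2)<75)&(f[...,2]-f[...,0]<12))
            s+=(wt*(silh(d,P,w)-m)**2).sum()
        return s
    best=None
    for dy in(-.2,0,.2):
        x=np.array(x0,float);x[2]+=dy;sim=np.vstack([x]+[x+np.eye(len(x))[i]*[.012,.012,.12,.01][i] for i in range(len(x))])
        o=minimize(c,x,method="Nelder-Mead",options=dict(initial_simplex=sim,xatol=1e-5,fatol=1e-3,maxiter=600))
        if best is None or o.fun<best.fun:best=o
    return best
E
python3 - <<'E'
from blk import *
d=load("s1");t=load("t1")
# block window, scene: find blue comp
hsv=cv2.cvtColor(d["frame"],cv2.COLOR_RGB2HSV); m=cv2.inRange(hsv,(100,110,30),(125,255,255)); k,l,s,ce=cv2.connectedComponentsWithStats(cv2.morphologyEx(m,cv2.MORPH_CLOSE,np.ones((3,3))))
for i in range(1,k):
    if s[i,4]>80: print(s[i],ce[i].round(1))
W=(208,166,55,40)
for v in(d,load("scene0")):
  for x0 in([.467,-.308,.3],[.467,-.308,.3,0]): o=fitblk([(v,W)],x0); print(o.x.round(4),o.fun)
print(proj(d,np.array([r.get_obs()["tcp_pos"],[.4674,-.3083,.05]])),proj(t,np.array([r.get_obs()["tcp_pos"],[.4674,-.3083,.05]])))
check()
E
```

```text
[506   0  10  13  86] [510.3   5.8]
[262 142  22  28 340] [272.5 155.1]
[353 163  18  31 375] [361.3 178.2]
[297 165  26  22 243] [308.7 174.6]
[217 176  32  18 478] [233.  184.7]
[297 273  36  35 645] [314.4 290.2]
[ 57 392  17   8 105] [ 65.  396.2]
[ 0.4687 -0.3078  0.3032] 22.867085015378702
[ 0.4393 -0.327   0.2995 -0.0404] 7.457646337946944
[ 0.4669 -0.307   0.2975] 28.433369136870432
[ 0.4329 -0.3301  0.2916 -0.0467] 3.976856257208766
[[231.4051937  180.88511816]
 [231.43966391 179.33477165]] [[414.15549442 238.70617124]
 [413.68657958 237.17175511]]
t 2.58 w 0.0002 g 27.3 F [-29.2  -1.7  54.3] Fpk [ 1.9  2.6 61.6] tcp [ 0.4634 -0.3126  0.0364] pk [-136.3 -371.    39.9] q [-0.59  0.41 -0.24  0.92 -0.01  0.68]
```

The block did not move, but the scene view fits it poorly at a height of 50 mm. I'll measure the actual dimensions of all four candidates.

Run:
```python
from blk import *
dt,ds=load("top0"),load("scene0")
def c(p,V,M,h=None):
    P=(BOX/[.036,.1,.05]*[p[3],p[4],p[5]])@Rz(p[2]).T+[p[0],p[1],0]
    return sum(((silh(d,P,w)-m)**2).sum() for (d,w),m in zip(V,M))
for nm,tc,sc,x in(("A",(413,237),(233,185),[.467,-.308,.3]),("B",(387,290),(272,155),[.31,-.225,.7]),("C",(282,280),(361,178),[.34,.09,1.15]),("D",(300,145),(315,290),[.755,.042,-.5])):
    V=[(dt,(tc[0]-25,tc[1]-22,50,44)),(ds,(sc[0]-25,sc[1]-24,50,48))];M=[bmask(d,w) for d,w in V]
    best=None
    for yw in(x[2],-x[2],x[2]+np.pi/2,x[2]-.8):
        x0=np.r_[x[:2],yw,.036,.1,.04];sim=np.vstack([x0,x0+np.diag([.01,.01,.15,.006,.01,.012])])
        o=minimize(c,x0,args=(V,M),method="Nelder-Mead",options=dict(initial_simplex=sim,maxiter=900,xatol=1e-5,fatol=1e-3))
        if best is None or o.fun<best.fun:best=o
    print(nm,best.x.round(4),round(best.fun,1))
```

```text
A [ 0.4672 -0.3087  0.2996  0.0358  0.0957  0.0479] 18.6
B [ 0.3065 -0.228  -0.7425  0.0343  0.0963  0.0495] 21.3
C [0.334  0.0907 2.0104 0.0345 0.0973 0.0488] 17.6
D [ 0.7551  0.0416 -0.4093  0.0326  0.0965  0.0527] 12.3
```

All four are about 50 mm high, so the block's dimensions are right. The closed fingers are pressing on top of the block while the TCP reads 36 mm, so the fingertip reference looks about 25 mm off. I'll verify by touch: ease off until contact is light.

>>> arm_command(steps=[[0, 0, -0.006, 0, 0, 0], [0, 0, 0, 0, 0, 0]])

```text
clock: 2.82
tcp_pos: [0.4674, -0.3107, 0.0387]
orientation: [[-0.295, 0.955, 0.003], [0.955, 0.295, -0.002], [-0.003, 0.002, -1.0]]
contact_force: [0.6, 0.4, -0.4]
width: 0.0001
grip_force: 0.0
```

>>> arm_command(steps=[[0, 0, -0.002, 0, 0, 0], [0, 0, 0, 0, 0, 0]])

```text
clock: 3.08
tcp_pos: [0.4668, -0.31, 0.0392]
orientation: [[-0.296, 0.955, 0.0], [0.955, 0.296, -0.001], [-0.001, -0.0, -1.0]]
contact_force: [0.4, 0.1, -0.8]
width: 0.0003
grip_force: 0.0
```

>>> arm_command(steps=[[0, 0, -0.03, 0, 0, 0], [0, 0, 0, 0, 0, 0]])

```text
clock: 3.32
tcp_pos: [0.4679, -0.3108, 0.0709]
orientation: [[-0.296, 0.955, 0.003], [0.955, 0.296, -0.003], [-0.003, 0.002, -1.0]]
contact_force: [0.4, -1.4, 0.2]
width: 0.0
grip_force: 0.0
```

Run:
```python
from plan import *
check(); t=snap("top","t2");s=snap("scene","s2")
p=now()[0]
im=[]
for d,(x,y) in((t,(370,190)),(s,(190,110))):
    q=cv2.resize(d["frame"][y:y+85,x:x+100,::-1],(400*1,340),interpolation=cv2.INTER_CUBIC)
    for dz,c in((0,(0,255,0)),(-.011,(0,255,255)),(.014,(255,0,255))):
        u=((proj(d,p+[0,0,dz])[0]-[x,y]+.5)*4-.5).round().astype(int);cv2.circle(q,tuple(int(a) for a in u),3,c,1)
    im.append(q)
cv2.imwrite("pics/m2.png",np.hstack(im))
```

```text
t 3.33 w 0.0 g 0.0 F [ 0.4 -1.4  0.2] Fpk [ 0.3 -1.4  0. ] tcp [ 0.4679 -0.3108  0.0709] pk [-115.  -369.8   67.4] q [-0.59  0.38 -0.19  1.   -0.    0.68]
```

View pics/m2.png

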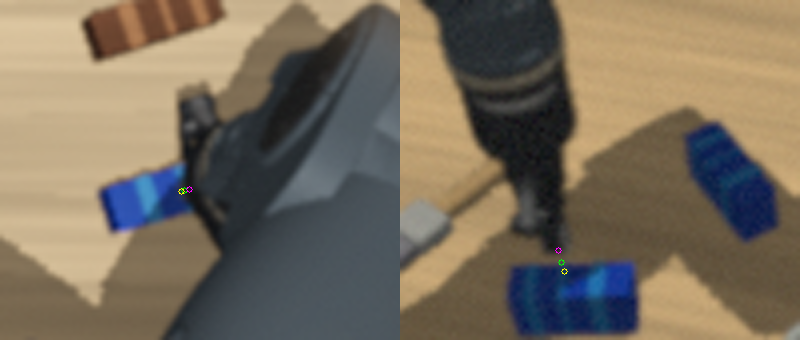

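The picture shows the closed fingertips clearly above the block, at about the magenta mark (TCP + 12 to 14 mm, at crop (557,249)), rather than 11 mm ahead of the TCP. Touch agrees: contact with the 50 mm top came at TCP z of about 38 mm. So the tips sit about 12 mm behind the reported TCP, and I'll grasp deeper by that amount, watching the force.

>>> arm_command(steps=[[0, 0, 0, 0, 0, 0], [0, 0, 0, 0, 0, 0], [0, 0, 0, 0, 0, 0], [0, 0, 0, 0, 0, 0]], hand=0)

```text
clock: 3.92
tcp_pos: [0.4667, -0.3102, 0.0694]
orientation: [[-0.295, 0.955, 0.0], [0.955, 0.295, -0.001], [-0.001, 0.0, -1.0]]
contact_force: [-0.0, -0.4, 1.0]
width: 0.0718
grip_force: 0.0
```

>>> arm_command(steps=[[0, 0, 0.025, 0, 0, 0], [0, 0, 0.015, 0, 0, 0], [0, 0, 0, 0, 0, 0]])

```text
clock: 4.3
tcp_pos: [0.4659, -0.3097, 0.0284]
orientation: [[-0.295, 0.955, -0.002], [0.955, 0.295, 0.0], [0.001, -0.001, -1.0]]
contact_force: [0.3, 0.1, -0.3]
width: 0.0853
grip_force: 0.0
```

>>> arm_command(steps=[[0, 0, 0.01, 0, 0, 0], [0, 0, 0.008, 0, 0, 0], [0, 0, 0, 0, 0, 0]])

```text
clock: 4.68
tcp_pos: [0.4664, -0.31, 0.011]
orientation: [[-0.296, 0.955, -0.0], [0.955, 0.296, -0.001], [-0.0, -0.0, -1.0]]
contact_force: [-0.2, -0.2, -0.2]
width: 0.0854
grip_force: 0.0
```

>>> arm_command(steps=[[0, 0, 0.009, 0, 0, 0], [0, 0, 0, 0, 0, 0]])

```text
clock: 4.92
tcp_pos: [0.4664, -0.31, 0.0019]
orientation: [[-0.295, 0.955, -0.0], [0.955, 0.295, -0.001], [-0.0, -0.001, -1.0]]
contact_force: [-0.1, 0.3, 0.3]
width: 0.0855
grip_force: 0.0
```

>>> arm_command(steps=[[0, 0, 0, 0, 0, 0], [0, 0, 0, 0, 0, 0], [0, 0, 0, 0, 0, 0], [0, 0, 0, 0, 0, 0], [0, 0, 0, 0, 0, 0]], hand=1, squeeze=60)

```text
clock: 5.55
tcp_pos: [0.4672, -0.3104, 0.003]
orientation: [[-0.296, 0.955, 0.001], [0.955, 0.296, -0.002], [-0.002, 0.001, -1.0]]
contact_force: [0.2, 0.7, 5.4]
width: 0.035
grip_force: 60.7
```

Gripped: 35 mm opening at 60 N. Now I plan the lift and the carry to above the pocket.

Run:
```python
from plan import *
p,R,o=now()
p,R=plan(p,R,p+[0,0,.247],R); print()
p,R=plan(p,R,pk(0,-1.8,190),TP); print(topk(p))
```

```text
[[0.0, 0.0, -0.049, 0.0, 0.0, 0.0], [0.0, 0.0, -0.05, 0.0, 0.0, 0.0], [0.0, 0.0, -0.049, 0.0, 0.0, 0.0], [0.0, 0.0, -0.05, 0.0, 0.0, 0.0], [0.0, 0.0, -0.049, 0.0, 0.0, 0.0]]

   [[0.051, 0.014, 0.002, -0.075, -0.006, 0.022], [0.051, 0.012, 0.003, -0.074, -0.005, 0.021], [0.052, 0.011, 0.003, -0.075, -0.006, 0.022], [0.052, 0.009, 0.004, -0.074, -0.005, 0.022], [0.052, 0.009, 0.004, -0.075, -0.006, 0.021]]
   [[0.052, 0.006, 0.005, -0.074, -0.005, 0.022], [0.052, 0.006, 0.004, -0.075, -0.006, 0.021]]
[  0.5161567   -1.85058368 190.44883246]
```

>>> arm_command(steps=[[0.0, 0.0, -0.02, 0.0, 0.0, 0.0], [0.0, 0.0, -0.05, 0.0, 0.0, 0.0], [0.0, 0.0, -0.05, 0.0, 0.0, 0.0], [0.0, 0.0, -0.06, 0.0, 0.0, 0.0], [0.0, 0.0, -0.06, 0.0, 0.0, 0.0]])

```text
clock: 6.18
tcp_pos: [0.4661, -0.3096, 0.2439]
orientation: [[-0.296, 0.955, -0.0], [0.955, 0.296, -0.001], [-0.0, -0.001, -1.0]]
contact_force: [1.4, -1.7, -2.3]
width: 0.0347
grip_force: 60.2
```

>>> arm_command(steps=[[0.03, 0.008, -0.007, -0.04, -0.003, 0.012], [0.051, 0.012, 0.003, -0.074, -0.005, 0.021], [0.052, 0.011, 0.003, -0.075, -0.006, 0.022], [0.052, 0.009, 0.004, -0.074, -0.005, 0.022], [0.052, 0.009, 0.004, -0.075, -0.006, 0.021]])

```text
clock: 6.8
tcp_pos: [0.4538, -0.0664, 0.2393]
orientation: [[-0.197, 0.924, 0.329], [0.98, 0.188, 0.058], [-0.008, 0.334, -0.943]]
contact_force: [1.3, -0.2, -1.2]
width: 0.0356
grip_force: 60.3
```

>>> arm_command(steps=[[0.052, 0.006, 0.005, -0.074, -0.005, 0.022], [0.052, 0.006, 0.004, -0.075, -0.006, 0.021], [0.02, 0.0, 0.0, -0.03, 0, 0.01], [0, 0, 0, 0, 0, 0]])

```text
clock: 7.3
tcp_pos: [0.4446, 0.058, 0.2343]
orientation: [[-0.15, 0.86, 0.489], [0.989, 0.129, 0.076], [0.003, 0.494, -0.869]]
contact_force: [0.3, -0.6, -1.5]
width: 0.0351
grip_force: 60.4
```

Run:
```python
from plan import *
check()
p,R,o=now(); print(Ro.from_matrix(R.T@TP).as_rotvec().round(3))
p,R=plan(p,R,pk(0,-1.8,75),TP); print(topk(p))
```

```text
t 7.3 w 0.0351 g 60.4 F [ 0.3 -0.6 -1.5] Fpk [-0.5 -0.7 -1.4] tcp [0.4446 0.058  0.2343] pk [ -6.9  -1.6 193.7] q [ 0.12 -0.29 -0.63  0.72  0.02  1.54]
[-0.006 -0.005  0.003]
   [[0.0, 0.003, 0.04, -0.002, -0.002, 0.001], [0.0, 0.002, 0.039, -0.002, -0.001, 0.001], [-0.001, 0.002, 0.04, -0.002, -0.002, 0.001]]
[-0.44642409 -2.23820553 74.65506885]
```

>>> arm_command(steps=[[0.0, 0.003, 0.04, -0.002, -0.002, 0.001], [0.0, 0.002, 0.039, -0.002, -0.001, 0.001], [-0.001, 0.002, 0.04, -0.002, -0.002, 0.001], [0, 0, 0, 0, 0, 0]])

```text
clock: 7.8
tcp_pos: [0.51, 0.0642, 0.132]
orientation: [[-0.14, 0.86, 0.49], [0.99, 0.122, 0.069], [-0.0, 0.495, -0.869]]
contact_force: [-0.8, -0.1, -2.1]
width: 0.0352
grip_force: 60.5
```

Run:
```python
from plan import *
check(); p,R,o=now(); print(Ro.from_matrix(R.T@TP).as_rotvec().round(3))
t=snap("top","t3");s=snap("scene","s3"); q=topk(p)
im=[]
for d,n in((s,"s"),(t,"t")):
    u=proj(d,pk(0,0,95))[0].astype(int); W=(u[0]-45,u[1]-32,90,64); m=bmask(d,W)
    b=d["frame"][W[1]:W[1]+64,W[0]:W[0]+90].astype(float); wt=np.ones(m.shape)
    print(n,"blue px",(m>.7).sum())
    c=lambda v:(wt*(silh(d,(BOX@Rz(v[2]).T*1000+[v[0],v[1],q[2]-3])@RP.T/1000+PX[:3],W)-m)**2).sum()
    if n=="s":
        x0=np.array([0,0,0.]);o=minimize(c,x0,method="Nelder-Mead",options=dict(initial_simplex=[x0,x0+[8,0,0],x0+[0,8,0],x0+[0,0,.1]]));print(o.x.round(3),o.fun, c([q[0],q[1]+1.8,0]))
    I=cv2.resize(d["frame"][W[1]:W[1]+64,W[0]:W[0]+90,::-1],(450,320),interpolation=cv2.INTER_CUBIC)
    B=((proj(d,(BOX*1000+[q[0],q[1]+1.8,q[2]-3])@RP.T/1000+PX[:3])-W[:2]+.5)*5-.5).round().astype(np.int32)
    for i in range(8):
        for j in range(i):
            if bin(i^j).count("1")==1: cv2.line(I,tuple(map(int,B[i])),tuple(map(int,B[j])),(0,255,0),1)
    im.append(I[:, :400])
cv2.imwrite("pics/m3.png",np.hstack(im))
```

```text
t 7.8 w 0.0352 g 60.5 F [-0.8 -0.1 -2.1] Fpk [-1.7  0.  -1.4] tcp [0.51   0.0642 0.132 ] pk [-1.3 -5.  72.3] q [ 0.12 -0.06 -0.75  0.36  0.01  1.55]
[-0.006  0.003 -0.004]
s blue px 1168
[-8.525  0.559  0.204] 636.1137886870434 673.8900977989235
t blue px 490
```

View pics/m3.png

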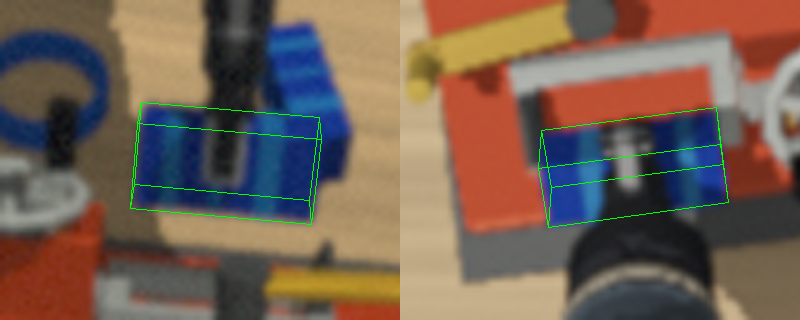

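The overlay of the expected blank pose matches both views to within about 1 px. The held blank's corners are at scene crop (130,208)-(322,118) and top crop (542,130)-(728,203), and the fingertips reach about two thirds down it. One numeric refinement, with no picture, then I insert.

Run:
```python
from plan import *
t,s=load("t3"),load("s3"); p,R,o=now(); q=topk(p)
V=[]
for d,n in((s,"s"),(t,"t")):
    u=proj(d,pk(0,0,95))[0].astype(int); W=(u[0]-45,u[1]-32,90,64); m=bmask(d,W)
    f=d["frame"][W[1]:W[1]+64,W[0]:W[0]+90].astype(float); wt=np.ones(m.shape); wt[(f.max(2)<80)&(f[...,2]-f[...,0]<15)]=0; wt=cv2.erode(wt,np.ones((3,3)))
    near=silh(d,(BOX*[1.4,1.16,1.3]*1000+[q[0],q[1]+1.8,q[2]-10])@RP.T/1000+PX[:3],W)>0; wt*=near
    if n=="s":
        C=silh(d,BOX*[1.2,1.1,1.2]@Rz(2.01).T+[.334,.0907,0],W)>0; wt[C]=0
    V.append((d,W,m,wt))
def c(v,k=(0,1)): return sum((V[i][3]*(silh(V[i][0],(BOX@Rz(v[2]).T*1000+[v[0],v[1],q[2]-3])@RP.T/1000+PX[:3],V[i][1])-V[i][2])**2).sum() for i in k)
for k in((0,1),(0,),(1,)):
    x0=np.array([q[0],q[1]+1.8,0]);o=minimize(c,x0,args=(k,),method="Nelder-Mead",options=dict(initial_simplex=[x0,x0+[5,0,0],x0+[0,5,0],x0+[0,0,.08]]));print(k,o.x.round(3),round(o.fun,1),round(c(x0,k),1))
print(x0)
p,R=plan(p,R,pk(0,-1.8,26),TP,3); print(topk(p))
```

```text
(0, 1) [-2.771e+00 -3.317e+00  3.000e-03] 45.2 73.1
(0,) [-0.642 -2.197  0.021] 16.2 19.3
(1,) [-3.195 -3.671 -0.007] 23.9 53.9
[ 0.81629718 -2.93269065  0.        ]
   [[0.001, 0.0, 0.016, 0.0, 0.001, -0.001], [0.001, -0.001, 0.016, -0.001, 0.001, -0.002], [0.001, 0.0, 0.017, 0.0, 0.001, -0.001]]
[-0.23247546 -1.80472353 25.5244009 ]
```

>>> arm_command(steps=[[0.001, 0.0, 0.016, 0.0, 0.0, 0], [0.001, 0.0, 0.016, 0.0, 0.0, 0], [0.001, 0.001, 0.015, 0.0, 0.0, 0], [0, 0, 0, 0, 0, 0]])

```text
clock: 8.4
tcp_pos: [0.5348, 0.0714, 0.0959]
orientation: [[-0.141, 0.857, 0.496], [0.99, 0.122, 0.07], [-0.0, 0.501, -0.866]]
contact_force: [-0.0, -0.5, -1.8]
width: 0.0354
grip_force: 60.7
```

>>> arm_command(steps=[[0, 0, 0.004, 0, 0, 0], [0, 0, 0, 0, 0, 0]])

```text
clock: 8.65
tcp_pos: [0.537, 0.0718, 0.0926]
orientation: [[-0.141, 0.856, 0.497], [0.99, 0.122, 0.07], [-0.001, 0.502, -0.865]]
contact_force: [1.2, -1.4, -1.8]
width: 0.0352
grip_force: 60.7
```

>>> arm_command(steps=[[0, 0, 0.003, 0, 0, 0], [0, 0, 0, 0, 0, 0]])

```text
clock: 8.9
tcp_pos: [0.5384, 0.072, 0.0894]
orientation: [[-0.141, 0.857, 0.496], [0.99, 0.122, 0.07], [-0.001, 0.501, -0.865]]
contact_force: [1.4, -4.1, -0.5]
width: 0.0353
grip_force: 60.9
```

```bash
python3 -c "
from plan import *
check()"
```

```text
t 8.9 w 0.0353 g 60.9 F [ 1.4 -4.1 -0.5] Fpk [ 0.4 -4.3 -0.8] tcp [0.5384 0.072  0.0894] pk [ 2.8 -1.4 20.7] q [ 0.13  0.05 -0.79  0.21  0.01  1.56]
```

Force of -4 N along pocket y: the blank touches the end stop. I'll back off 1 mm and continue gently.

>>> arm_command(steps=[[-0.001, 0, 0.003, 0, 0, 0], [0, 0, 0, 0, 0, 0]])

```text
clock: 9.15
tcp_pos: [0.5393, 0.0717, 0.0859]
orientation: [[-0.142, 0.857, 0.495], [0.99, 0.123, 0.071], [0.0, 0.5, -0.866]]
contact_force: [-0.0, 0.6, -1.8]
width: 0.0352
grip_force: 60.9
```

>>> arm_command(steps=[[0, 0, 0.003, 0, 0, 0], [0, 0, 0, 0, 0, 0]])

```text
clock: 9.4
tcp_pos: [0.541, 0.0718, 0.0835]
orientation: [[-0.142, 0.857, 0.495], [0.99, 0.123, 0.071], [0.0, 0.5, -0.866]]
contact_force: [0.1, -0.7, -3.2]
width: 0.0351
grip_force: 60.9
```

```bash
python3 -c "
from plan import *
check()"
```

```text
t 9.4 w 0.0351 g 60.9 F [ 0.1 -0.7 -3.2] Fpk [-1.6 -0.7 -2.7] tcp [0.541  0.0718 0.0835] pk [ 2.1 -2.  14.4] q [ 0.13  0.06 -0.79  0.19  0.01  1.56]
```

>>> arm_command(steps=[[0, 0, 0.003, 0, 0, 0], [0, 0, 0, 0, 0, 0]])

```text
clock: 9.65
tcp_pos: [0.5426, 0.0719, 0.081]
orientation: [[-0.142, 0.857, 0.495], [0.99, 0.123, 0.071], [-0.0, 0.5, -0.866]]
contact_force: [0.5, 0.0, -1.6]
width: 0.0352
grip_force: 60.9
```

>>> arm_command(steps=[[0, 0, 0.003, 0, 0, 0], [0, 0, 0, 0, 0, 0]])

```text
clock: 9.9
tcp_pos: [0.5441, 0.0721, 0.0785]
orientation: [[-0.141, 0.857, 0.495], [0.99, 0.123, 0.071], [-0.0, 0.5, -0.866]]
contact_force: [-0.2, 0.4, -2.5]
width: 0.0354
grip_force: 60.9
```

>>> arm_command(steps=[[0, 0, 0.003, 0, 0, 0], [0, 0, 0, 0, 0, 0]])

```text
clock: 10.15
tcp_pos: [0.5456, 0.0723, 0.0759]
orientation: [[-0.141, 0.857, 0.495], [0.99, 0.123, 0.071], [-0.0, 0.5, -0.866]]
contact_force: [0.1, 0.6, -2.1]
width: 0.0352
grip_force: 60.9
```

```bash
python3 -c "
from plan import *
check()"
```

```text
t 10.15 w 0.0352 g 60.9 F [ 0.1  0.6 -2.1] Fpk [-0.9  0.6 -1.9] tcp [0.5456 0.0723 0.0759] pk [ 2.2 -2.1  5.5] q [ 0.13  0.08 -0.8   0.17  0.01  1.56]
```

>>> arm_command(steps=[[0, 0, 0.002, 0, 0, 0], [0, 0, 0, 0, 0, 0]])

```text
clock: 10.4
tcp_pos: [0.5464, 0.0724, 0.0747]
orientation: [[-0.141, 0.857, 0.496], [0.99, 0.122, 0.071], [-0.0, 0.501, -0.866]]
contact_force: [-7.2, -0.7, 7.4]
width: 0.035
grip_force: 62.1
```

>>> arm_command(steps=[[0, 0, 0.002, 0, 0, 0], [0, 0, 0, 0, 0, 0]])

```text
clock: 10.65
tcp_pos: [0.5466, 0.0724, 0.0747]
orientation: [[-0.141, 0.856, 0.497], [0.99, 0.122, 0.071], [-0.0, 0.502, -0.865]]
contact_force: [-36.7, -5.5, 47.3]
width: 0.0352
grip_force: 68.4
```

```bash
python3 -c "
from plan import *
check()"
```

```text
t 10.65 w 0.0352 g 68.4 F [-36.7  -5.5  47.3] Fpk [-8.5 -0.1 59.5] tcp [0.5466 0.0724 0.0747] pk [ 2.5 -2.2  3.9] q [ 0.13  0.09 -0.8   0.16  0.01  1.56]
```

The blank bottomed on the floor (60 N along pocket z at the expected depth, within 1 mm). I'll relieve the load, release and retreat.

>>> arm_command(steps=[[0, 0, -0.002, 0, 0, 0], [0, 0, 0, 0, 0, 0]])

```text
clock: 10.9
tcp_pos: [0.5468, 0.0724, 0.0749]
orientation: [[-0.141, 0.857, 0.496], [0.99, 0.122, 0.071], [-0.0, 0.501, -0.865]]
contact_force: [-11.8, -1.6, 15.7]
width: 0.0352
grip_force: 63.6
```

>>> arm_command(steps=[[0, 0, 0, 0, 0, 0], [0, 0, 0, 0, 0, 0], [0, 0, 0, 0, 0, 0]], hand=0.3)

```text
clock: 11.28
tcp_pos: [0.5468, 0.0725, 0.0742]
orientation: [[-0.141, 0.857, 0.495], [0.99, 0.123, 0.071], [-0.0, 0.5, -0.866]]
contact_force: [0.8, 0.2, 0.2]
width: 0.0598
grip_force: 0.0
```

>>> arm_command(steps=[[0, 0, -0.02, 0, 0, 0], [0, 0, -0.04, 0, 0, 0], [0, 0, -0.05, 0, 0, 0], [0, 0, -0.03, 0, 0, 0], [0, 0, 0, 0, 0, 0]])

```text
clock: 11.9
tcp_pos: [0.478, 0.0626, 0.1981]
orientation: [[-0.141, 0.855, 0.499], [0.99, 0.122, 0.071], [-0.0, 0.504, -0.863]]
contact_force: [0.4, -0.3, 0.3]
width: 0.0598
grip_force: 0.0
```

```bash
cat > lev.py <<'E'
from plan import *
def lev(a,z): return pk(78-97*np.cos(a),10+97*np.sin(a),z)
def TL(a): return rotz(TP,-(np.pi/2-a))
def cr(t,z): return pk(-36*np.cos(t),-125+36*np.sin(t),z)
E
python3 - <<'E'
from lev import *
check()
t=snap("top","t4");s=snap("scene","s4"); p,R,o=now()
# seated blank fit
V=[]
for d,n in((s,"s"),(t,"t")):
    u=proj(d,pk(0,0,25))[0].astype(int); W=(u[0]-40,u[1]-30,80,60); m=bmask(d,W)
    f=d["frame"][W[1]:W[1]+60,W[0]:W[0]+80].astype(float)
    wt=np.ones(m.shape); wt[(f.max(2)<80)&(f[...,2]-f[...,0]<15)]=0; wt=cv2.erode(wt,np.ones((3,3)))
    V.append((d,W,m,wt)); print(n,(m>.7).sum())
def base(v): return (BOX*1000+[v[0],v[1],v[2]])@RP.T/1000+PX[:3]
def c(v,k=(0,1)):
    s_=0
    for i in k:
        d,W,m,wt=V[i]; P=base(v); above=P[1::2]; lo=(BOX*1000*[1,1,0]+[v[0],v[1],max(v[2],15)])@RP.T/1000+PX[:3]
        s_+=(wt*(silh(d,np.vstack([above,lo]),W)-m)**2).sum()
    return s_
x0=np.array([0,0,0.])
for k in((0,1),(0,),(1,)):
    o=minimize(c,x0,args=(k,),method="Nelder-Mead",options=dict(initial_simplex=[x0,x0+[4,0,0],x0+[0,4,0],x0+[0,0,5]]));print(k,o.x.round(2),round(o.fun,1),round(c(x0,k),1))
# lever angle from yellow mask, both views: best overlap of arm+handle
for d in(s,load("scene0"),t):
    hsv=cv2.cvtColor(d["frame"],cv2.COLOR_RGB2HSV); m=cv2.inRange(hsv,(18,110,60),(34,255,255))
    u=proj(d,pk(60,60,70))[0].astype(int); z=np.zeros_like(m); z[u[1]-30:u[1]+30,u[0]-35:u[0]+35]=1; m=m*z
    k,l,st,ce=cv2.connectedComponentsWithStats(m); i=1+st[1:,4].argmax(); mm=(l==i); W=(u[0]-45,u[1]-35,90,70); M=mm[W[1]:W[1]+70,W[0]:W[0]+90].astype(float)
    th=np.linspace(0,6.28,16)
    def sil(a):
        H=np.array([lev(a,z)+RP@np.array([.008*np.cos(x),.008*np.sin(x),0]) for z in(60,104) for x in th])
        dirv=np.array([-np.cos(a),np.sin(a)]);nv=np.array([-dirv[1],dirv[0]])
        A=np.array([pk(*(np.array([78,10])+dirv*r_+nv*w),z) for r_ in(15,100) for w in(-11,11) for z in(53,63)])
        return np.maximum(silh(d,H,W),silh(d,A,W))
    aa=np.arange(1.2,1.66,.02); cs=[((sil(a)-M)**2).sum() for a in aa]; print("lever",aa[np.argmin(cs)],min(cs),M.sum())
E
```

```text
t 11.9 w 0.0598 g 0.0 F [ 0.4 -0.3  0.3] Fpk [ 0.5 -0.3  0. ] tcp [0.478  0.0626 0.1981] pk [  4.2  -1.9 145.4] q [ 0.12 -0.2  -0.68  0.57  0.01  1.56]
s 654
t 575
(0, 1) [ 3.14 -0.85  0.33] 265.5 308.2
(0,) [ 6.31 -0.75  1.34] 220.1 239.4
(1,) [ 3.27 -1.07  2.53] 39.5 68.8
lever 1.4400000000000002 67.18074586697423 333.0
lever 1.4200000000000002 62.93247212610534 340.0
lever 1.4400000000000002 31.830480584390617 280.0
```

The blank is seated: image fit z = 0.3 mm, in line within about 1 mm. Robot and camera agree on a +2.3 mm pocket-x correction, which I'll apply. The lever is at about 1.44 rad. Next I go to the lever handle.

```bash
python3 - <<'E'
from plan import *
q=PX.copy(); q[:3]=pk(2.3,0,.5); np.save("fx2.npy",q)
E
python3 - <<'E'
from lev import *
p,R,o=now(); a=1.44
p,R=plan(p,R,lev(a,140),TL(a)); print(topk(p)); p,R=plan(p,R,lev(a,57),TL(a)); print(topk(p))
E
```

```text
[[0.036, 0.022, 0.001, 0.0, 0.001, -0.045], [0.035, 0.023, 0.001, 0.001, 0.0, -0.044], [0.034, 0.025, 0.001, 0.0, 0.001, -0.045]]
[ 65.5708473  106.01961328 139.70654654]
   [[0.0, 0.0, 0.041, 0.0, 0.0, 0.0], [0.0, 0.0, 0.042, 0.0, 0.0, 0.0]]
[ 65.56016808 106.01063643  56.70654771]
```

>>> arm_command(steps=[[0.036, 0.022, 0.001, 0.0, 0.001, -0.045], [0.035, 0.023, 0.001, 0.001, 0.0, -0.044], [0.034, 0.025, 0.001, 0.0, 0.001, -0.045], [0, 0, 0, 0, 0, 0]])

```text
clock: 12.5
tcp_pos: [0.5205, 0.1803, 0.2244]
orientation: [[-0.259, 0.831, 0.493], [0.964, 0.257, 0.074], [-0.065, 0.494, -0.867]]
contact_force: [0.0, -0.3, -0.0]
width: 0.0595
grip_force: 0.0
```

>>> arm_command(steps=[[0.0, 0.0, 0.02, 0.0, 0.0, 0.0], [0.0, 0.0, 0.02, 0.0, 0.0, 0.0], [0, 0, 0.02, 0, 0, 0], [0, 0, 0.02, 0, 0, 0], [0, 0, 0, 0, 0, 0]])

```text
clock: 13.12
tcp_pos: [0.5576, 0.1823, 0.153]
orientation: [[-0.255, 0.834, 0.49], [0.965, 0.254, 0.07], [-0.066, 0.491, -0.869]]
contact_force: [-0.6, -0.9, -0.7]
width: 0.0597
grip_force: 0.0
```

>>> arm_command(steps=[[0, 0, 0, 0, 0, 0], [0, 0, 0, 0, 0, 0], [0, 0, 0, 0, 0, 0], [0, 0, 0, 0, 0, 0], [0, 0, 0, 0, 0, 0]], hand=1, squeeze=25)

```text
clock: 13.75
tcp_pos: [0.5588, 0.1836, 0.1569]
orientation: [[-0.256, 0.83, 0.495], [0.965, 0.254, 0.073], [-0.065, 0.496, -0.866]]
contact_force: [-6.0, -1.1, 5.6]
width: 0.0149
grip_force: 25.2
```

Run:
```python
from lev import *
check()
p,R,o=now(); q=topk(p); print("angle",np.arctan2(q[1]-10,78-q[0]),"r",np.hypot(q[1]-10,78-q[0]))
z=q[2]
for a in np.linspace(1.44,0,13)[1:]: p,R=plan(p,R,lev(a,z),TL(a),1)
```

```text
t 13.75 w 0.0149 g 25.2 F [-6.  -1.1  5.6] Fpk [-2.5 -0.2  7.9] tcp [0.5588 0.1836 0.1569] pk [ 65.8 106.1  60.5] q [ 0.38  0.04 -0.58  0.44 -0.12  1.65]
angle 1.4440640811418368 r 96.85197846023803
   [[-0.001, -0.012, 0.0, 0.0, 0.0, -0.12]]
   [[0.0, -0.012, 0.0, 0.0, 0.0, -0.12]]
   [[-0.001, -0.011, 0.0, 0.0, 0.0, -0.12]]
   [[-0.001, -0.012, 0.0, 0.0, 0.0, -0.12]]
   [[0.0, -0.011, 0.0, 0.0, 0.0, -0.12]]
   [[-0.001, -0.012, 0.0, 0.0, 0.0, -0.12]]
   [[-0.001, -0.012, 0.0, 0.0, 0.0, -0.12]]
   [[0.0, -0.011, 0.0, 0.0, 0.0, -0.12]]
   [[-0.001, -0.012, 0.0, 0.0, 0.0, -0.12]]
   [[-0.001, -0.012, 0.0, 0.0, 0.0, -0.12]]
   [[-0.001, -0.011, 0.0, 0.0, 0.0, -0.12]]
   [[0.0, -0.012, 0.0, 0.0, 0.0, -0.12]]
```

Handle gripped (15 mm, on the expected 97 mm radius). Now I swing it shut.

>>> arm_command(steps=[[-0.001, -0.012, -0.001, 0, 0, -0.12], [0, -0.012, 0, 0, 0, -0.12], [-0.001, -0.011, 0, 0, 0, -0.12], [-0.001, -0.012, 0, 0, 0, -0.12], [0, 0, 0, 0, 0, 0]])

```text
clock: 14.38
tcp_pos: [0.5232, 0.1607, 0.135]
orientation: [[-0.611, 0.619, 0.494], [0.738, 0.671, 0.072], [-0.287, 0.408, -0.867]]
contact_force: [4.1, 0.1, -7.2]
width: 0.0151
grip_force: 24.9
```

Run:
```python
from lev import *
check()
p,R,o=now(); q=topk(p); print("angle",np.arctan2(q[1]-10,78-q[0]),"r",np.hypot(q[1]-10,78-q[0]),Ro.from_matrix(TP.T@R).as_rotvec().round(3))
```

```text
t 14.38 w 0.0151 g 24.9 F [ 4.1  0.1 -7.2] Fpk [-0.1 -0.5 -8.3] tcp [0.5232 0.1607 0.135 ] pk [21.4 88.6 60.8] q [ 0.36 -0.   -0.69  0.37 -0.11  1.15]
angle 0.9468386990591648 r 96.8905561966018 [ 0.001 -0.    -0.611]
```

Moving cleanly (0.95 rad, radius held). Continue.

>>> arm_command(steps=[[0, -0.011, 0.001, 0, 0, -0.12], [-0.001, -0.012, 0, 0, 0, -0.12], [-0.001, -0.012, 0, 0, 0, -0.12], [0, -0.011, 0, 0, 0, -0.12], [-0.001, -0.012, 0, 0, 0, -0.12]])

```text
clock: 15.0
tcp_pos: [0.5008, 0.1129, 0.1178]
orientation: [[-0.853, 0.163, 0.495], [0.228, 0.971, 0.074], [-0.469, 0.176, -0.866]]
contact_force: [-3.3, 1.8, 5.7]
width: 0.0149
grip_force: 26.2
```

>>> arm_command(steps=[[-0.001, -0.012, 0, 0, 0, -0.12], [-0.001, -0.011, 0, 0, 0, -0.12], [0, 0, 0, 0, 0, 0]])

```text
clock: 15.38
tcp_pos: [0.4994, 0.0892, 0.115]
orientation: [[-0.868, -0.041, 0.494], [-0.006, 0.997, 0.072], [-0.496, 0.06, -0.866]]
contact_force: [-7.5, -0.6, 6.5]
width: 0.015
grip_force: 26.5
```

Run:
```python
from lev import *
check()
p,R,o=now(); q=topk(p); print("angle",np.arctan2(q[1]-10,78-q[0]),"r",np.hypot(q[1]-10,78-q[0]),Ro.from_matrix(TP.T@R).as_rotvec().round(3))
```

```text
t 15.38 w 0.015 g 26.5 F [-7.5 -0.6  6.5] Fpk [-3.2  0.5  9.4] tcp [0.4994 0.0892 0.115 ] pk [-18.   21.3  60.5] q [ 0.19 -0.05 -0.8   0.3  -0.02  0.16]
angle 0.11678211289485736 r 96.68561106825256 [ 0.    0.   -1.45]
```

>>> arm_command(steps=[[0, -0.006, 0, 0, 0, -0.06], [0, -0.005, 0, 0, 0, -0.06], [0, 0, 0, 0, 0, 0]])

```text
clock: 15.75
tcp_pos: [0.5004, 0.0785, 0.1147]
orientation: [[-0.857, -0.144, 0.495], [-0.125, 0.99, 0.073], [-0.5, 0.0, -0.866]]
contact_force: [-5.5, -1.6, 6.6]
width: 0.0153
grip_force: 26.4
```

>>> arm_command(steps=[[0, -0.002, 0, 0, 0, 0], [0, 0, 0, 0, 0, 0]])

```text
clock: 16.0
tcp_pos: [0.5004, 0.0783, 0.1147]
orientation: [[-0.857, -0.146, 0.494], [-0.125, 0.989, 0.077], [-0.5, 0.004, -0.866]]
contact_force: [-6.6, 6.6, 6.6]
width: 0.0148
grip_force: 26.5
```

Run:
```python
from lev import *
check()
p,R,o=now(); q=topk(p); print("angle",np.arctan2(q[1]-10,78-q[0]))
```

```text
t 16.0 w 0.0148 g 26.5 F [-6.6  6.6  6.6] Fpk [-1.5  7.5  8.5] tcp [0.5004 0.0783 0.1147] pk [-18.6  10.3  60.5] q [ 0.16 -0.06 -0.81  0.3  -0.    0.01]
angle 0.003602112577840692
```

The lever is on its stop (angle 0.00, reaction 7.5 N). I'll push slightly more, release and retreat, and work out the crank angle.

>>> arm_command(steps=[[0, -0.001, 0, 0, 0, 0], [0, 0, 0, 0, 0, 0]])

```text
clock: 16.25
tcp_pos: [0.5005, 0.0782, 0.1147]
orientation: [[-0.857, -0.148, 0.494], [-0.125, 0.989, 0.079], [-0.5, 0.005, -0.866]]
contact_force: [-7.1, 13.0, 6.8]
width: 0.015
grip_force: 26.7
```

>>> arm_command(steps=[[0, 0, 0, 0, 0, 0], [0, 0, 0, 0, 0, 0], [0, 0, 0, 0, 0, 0]], hand=0.3)

```text
clock: 16.62
tcp_pos: [0.5008, 0.0755, 0.1142]
orientation: [[-0.857, -0.144, 0.494], [-0.125, 0.99, 0.072], [-0.5, -0.0, -0.866]]
contact_force: [0.3, -0.3, 0.1]
width: 0.0595
grip_force: 0.0
```

>>> arm_command(steps=[[0, 0.001, -0.02, 0, 0, 0], [0, 0, -0.03, 0, 0, 0], [0, 0, -0.03, 0, 0, 0], [0, 0, -0.01, 0, 0, 0], [0, 0, 0, 0, 0, 0]])

```text
clock: 17.25
tcp_pos: [0.4564, 0.07, 0.1924]
orientation: [[-0.857, -0.145, 0.495], [-0.125, 0.989, 0.072], [-0.501, -0.0, -0.866]]
contact_force: [1.0, 0.5, 0.4]
width: 0.06
grip_force: 0.0
```

Run:
```python
from lev import *
check()
s=snap("scene","s5");t=snap("top","t5")
cs=lambda a,b:np.array([(a+.5)/4-.5+200,(b+.5)/4-.5+130]); ct=lambda a,b:np.array([(a+.5)/4-.5+240,(b+.5)/4-.5+160])
tt=np.linspace(0,2*np.pi,400)
for d,uv in((load("scene0"),cs(455,195)),(load("top0"),ct(333,275))):
    e=[np.linalg.norm(proj(d,cr(a,114))[0]-uv) for a in tt]; print("kp",tt[np.argmin(e)],min(e))
for nm in("scene0","s4","s5","top0","t4"):
    d=load(nm);u=proj(d,pk(0,-125,95))[0].astype(int);W=(u[0]-35,u[1]-35,70,70);f=d["frame"][W[1]:W[1]+70,W[0]:W[0]+70].max(2)
    m=np.clip((75-f.astype(float))/30,0,1); th=np.linspace(0,6.28,16)
    c=[]
    for a in tt:
        H=np.array([cr(a,z)+RP@np.array([.009*np.cos(x),.009*np.sin(x),0]) for z in(78,114) for x in th]); S_=silh(d,H,W)
        c.append((S_*m).sum()/S_.sum())
    print(nm,tt[np.argmax(c)],max(c))
```

```text
t 17.25 w 0.06 g 0.0 F [1.  0.5 0.4] Fpk [ 1.1  0.3 -0.2] tcp [0.4564 0.07   0.1924] pk [-18.6   8.6 150.2] q [ 0.16 -0.24 -0.71  0.57 -0.01  0.01]
kp 0.9448398958164792 0.15523519974467961
kp 0.83460857463789 0.5835065138629144
scene0 0.9290925642195378 0.7207701907648422
s4 0.9133452326225965 0.9071107150813098
s5 0.9133452326225965 0.9051414568946312
top0 0.8188612430409485 0.6919816586921851
t4 0.7873665798470659 0.7204971670257763
```

The crank is at about 0.88 rad. I'll move over it with the closing axis along pocket x.

Run:
```python
from lev import *
p,R,o=now(); a=.88
p,R=plan(p,R,cr(a,150),TP); print(topk(p)); p,R=plan(p,R,cr(a,69),TP,4); print(topk(p))
```

```text
[[0.0, -0.012, 0.0, 0.0, 0.0, 0.175], [-0.001, -0.011, 0.0, 0.0, 0.0, 0.174], [-0.004, -0.012, 0.0, 0.0, 0.0, 0.175], [-0.006, -0.01, 0.0, -0.001, 0.0, 0.174], [-0.007, -0.009, 0.0, 0.0, 0.0, 0.175]]
   [[-0.009, -0.008, 0.0, 0.0, -0.001, 0.174], [-0.01, -0.006, -0.001, 0.0, 0.0, 0.175], [-0.011, -0.005, 0.0, 0.0, 0.0, 0.174], [-0.011, -0.002, 0.0, 0.0, 0.0, 0.175]]
[-22.62720816 -97.02320278 150.28917044]
   [[0.0, 0.0, 0.02, 0.0, 0.0, 0.0], [0.0, 0.0, 0.021, 0.0, 0.0, 0.0], [0.0, 0.0, 0.02, 0.0, 0.0, 0.0], [0.0, 0.0, 0.02, 0.0, 0.0, 0.0]]
[-22.65470555 -97.03635655  69.28917617]
```

>>> arm_command(steps=[[0.0, -0.012, 0.0, 0.0, 0.0, 0.175], [-0.001, -0.011, 0.0, 0.0, 0.0, 0.174], [-0.004, -0.012, 0.0, 0.0, 0.0, 0.175], [-0.006, -0.01, 0.0, -0.001, 0.0, 0.174], [-0.007, -0.009, 0.0, 0.0, 0.0, 0.175]])

```text
clock: 17.98
tcp_pos: [0.4631, 0.0113, 0.1898]
orientation: [[-0.659, 0.568, 0.493], [0.682, 0.728, 0.073], [-0.317, 0.384, -0.867]]
contact_force: [0.1, -0.3, -0.8]
width: 0.06
grip_force: 0.0
```

>>> arm_command(steps=[[-0.009, -0.008, 0.0, 0.0, -0.001, 0.174], [-0.01, -0.006, -0.001, 0.0, 0.0, 0.175], [-0.011, -0.005, 0.0, 0.0, 0.0, 0.174], [-0.011, -0.002, 0.0, 0.0, 0.0, 0.175], [0, 0, 0, 0, 0, 0]])

```text
clock: 18.6
tcp_pos: [0.4682, -0.0355, 0.1901]
orientation: [[-0.145, 0.858, 0.494], [0.989, 0.125, 0.072], [0.0, 0.499, -0.867]]
contact_force: [0.8, 0.5, -0.1]
width: 0.0599
grip_force: 0.0
```

Run:
```python
from lev import *
check();p,R,o=now(); a=.88
p,R=plan(p,R,cr(a,69),TP,4)
# lever closed check: yellow fit on s5
for nm in("s5",):
    d=load(nm);hsv=cv2.cvtColor(d["frame"],cv2.COLOR_RGB2HSV); m=cv2.inRange(hsv,(18,110,60),(34,255,255))
    u=proj(d,pk(0,10,80))[0].astype(int);W=(u[0]-40,u[1]-35,80,70);k,l,st,ce=cv2.connectedComponentsWithStats(m[W[1]:W[1]+70,W[0]:W[0]+80]); print(st[1:][st[1:,4]>30])
```

```text
t 18.6 w 0.0599 g 0.0 F [ 0.8  0.5 -0.1] Fpk [ 0.7  0.4 -0.5] tcp [ 0.4682 -0.0355  0.1901] pk [-22.9 -97.5 150. ] q [-0.19 -0.2  -0.69  0.58  0.16  1.28]
   [[0.0, 0.0, 0.02, 0.0, 0.0, 0.0], [0.0, 0.0, 0.021, -0.001, 0.0, 0.0], [0.0, 0.0, 0.02, 0.0, 0.0, 0.0], [0.0, 0.0, 0.02, 0.0, 0.0, -0.001]]
[[ 36  24  10  27 195]]
```

>>> arm_command(steps=[[0, 0, 0.02, 0, 0, 0], [0, 0, 0.02, 0, 0, 0], [0, 0, 0.02, 0, 0, 0], [0, 0, 0.02, 0, 0, 0], [0, 0, 0, 0, 0, 0]])

```text
clock: 19.23
tcp_pos: [0.507, -0.0284, 0.1201]
orientation: [[-0.149, 0.858, 0.492], [0.989, 0.129, 0.073], [-0.001, 0.498, -0.867]]
contact_force: [0.2, 0.3, -0.9]
width: 0.0596
grip_force: 0.0
```

>>> arm_command(steps=[[0, 0, 0, 0, 0, 0], [0, 0, 0, 0, 0, 0], [0, 0, 0, 0, 0, 0], [0, 0, 0, 0, 0, 0], [0, 0, 0, 0, 0, 0]], hand=1, squeeze=40)

```text
clock: 19.85
tcp_pos: [0.5076, -0.0291, 0.1227]
orientation: [[-0.145, 0.856, 0.496], [0.989, 0.126, 0.073], [-0.0, 0.501, -0.865]]
contact_force: [-4.7, 0.7, 5.6]
width: 0.017
grip_force: 38.8
```

```bash
cat >> lev.py <<'E'
def wst():
    check(); q=topk(now()[0]); a=np.arctan2(q[1]+125,-q[0]); F=RP.T@now()[2]["contact_force"]
    print("wheel",round(a,3),"r",round(np.hypot(q[1]+125,q[0]),1),"tangential",round(float(F[0]*np.sin(a)+F[1]*np.cos(a)),2),"radial",round(float(-F[0]*np.cos(a)+F[1]*np.sin(a)),2)); return a
E
python3 - <<'E'
from lev import *
a=wst();p,R,o=now();z=topk(p)[2]
for b in np.arange(a+.15,3.4,.15): p,R=plan(p,R,cr(b,z),R,1)
E
```

```text
t 19.85 w 0.017 g 38.8 F [-4.7  0.7  5.6] Fpk [-1.2  1.4  7.1] tcp [ 0.5076 -0.0291  0.1227] pk [-21.9 -96.9  71.7] q [-0.15 -0.05 -0.77  0.34  0.15  1.31]
wheel 0.908 r 35.6 tangential -0.04 radial 1.84
   [[0.003, 0.004, 0.0, 0.0, 0.0, 0.0]]
   [[0.003, 0.005, 0.0, 0.0, 0.0, 0.0]]
   [[0.001, 0.005, 0.0, 0.0, 0.0, 0.0]]
   [[0.001, 0.006, 0.0, 0.0, 0.0, 0.0]]
   [[0.0, 0.005, 0.0, 0.0, 0.0, 0.0]]
   [[-0.001, 0.005, 0.0, 0.0, 0.0, 0.0]]
   [[-0.002, 0.006, 0.0, 0.0, 0.0, 0.0]]
   [[-0.002, 0.004, 0.0, 0.0, 0.0, 0.0]]
   [[-0.003, 0.005, 0.0, 0.0, 0.0, 0.0]]
   [[-0.004, 0.004, 0.0, 0.0, 0.0, 0.0]]
   [[-0.004, 0.003, 0.0, 0.0, 0.0, 0.0]]
   [[-0.005, 0.003, 0.0, 0.0, 0.0, 0.0]]
   [[-0.005, 0.001, 0.0, 0.0, 0.0, 0.0]]
   [[-0.005, 0.002, 0.0, 0.0, 0.0, 0.0]]
   [[-0.006, 0.0, 0.0, 0.0, 0.0, 0.0]]
   [[-0.005, -0.001, 0.0, 0.0, 0.0, 0.0]]
```

Crank gripped (r = 35.6 mm). I'll wind and watch the tangential force.

>>> arm_command(steps=[[0.003, 0.004, 0, 0, 0, 0], [0.003, 0.005, 0, 0, 0, 0]])

```text
clock: 20.1
tcp_pos: [0.5145, -0.0229, 0.1272]
orientation: [[-0.144, 0.856, 0.496], [0.99, 0.125, 0.07], [-0.002, 0.501, -0.866]]
contact_force: [-3.9, -6.3, 2.5]
width: 0.0167
grip_force: 38.8
```

```bash
python3 -c "
from lev import *
wst()"
```

```text
t 20.1 w 0.0167 g 38.8 F [-3.9 -6.3  2.5] Fpk [-2.9 -5.6  4.6] tcp [ 0.5145 -0.0229  0.1272] pk [-13.  -91.8  71.7] q [-0.13 -0.05 -0.76  0.35  0.13  1.33]
wheel 1.197 r 35.7 tangential -4.73 radial -4.18
```

>>> arm_command(steps=[[0.001, 0.005, 0, 0, 0, 0], [0.001, 0.006, 0, 0, 0, 0]])

```text
clock: 20.35
tcp_pos: [0.5234, -0.0193, 0.1325]
orientation: [[-0.144, 0.857, 0.495], [0.99, 0.125, 0.071], [-0.001, 0.5, -0.866]]
contact_force: [-6.7, -4.0, 5.3]
width: 0.0168
grip_force: 39.0
```

```bash
python3 -c "
from lev import *
wst()
d=load('top0')
# ram tip estimate: grey/metal extent along y at z=42,x=0 (top edge of bar)
for y in range(-80,-40,3):
    u=proj(d,pk(0,y,41))[0]; x,yy=u.round().astype(int); print(y,d['frame'][yy,x],end=' ')"
```

```text
t 20.35 w 0.0168 g 39.0 F [-6.7 -4.   5.3] Fpk [-3.6 -3.   8.2] tcp [ 0.5234 -0.0193  0.1325] pk [ -2.3 -89.5  71.7] q [-0.12 -0.04 -0.73  0.37  0.13  1.34]
wheel 1.505 r 35.6 tangential -3.79 radial -2.73
-80 [154 154 150] -77 [154 154 149] -74 [158 157 153] -71 [158 157 153] -68 [157 153 147] -65 [160 153 145] -62 [168 167 161] -59 [171 173 168] -56 [171 172 165] -53 [171 157 148] -50 [172 115 101] -47 [179  89  70] -44 [181  87  67] -41 [182  85  62]
```

>>> arm_command(steps=[[0, 0.005, 0, 0, 0, 0], [-0.001, 0.005, 0, 0, 0, 0], [0, 0, 0, 0, 0, 0]])

```text
clock: 20.72
tcp_pos: [0.5327, -0.019, 0.1379]
orientation: [[-0.144, 0.856, 0.496], [0.99, 0.125, 0.071], [-0.001, 0.501, -0.865]]
contact_force: [-3.9, -3.1, 3.9]
width: 0.017
grip_force: 39.0
```

Run:
```python
from lev import *
a=wst();p,R,o=now();z=topk(p)[2]
for b in np.arange(a+.1,3.,.1): p,R=plan(p,R,cr(b,z),R,1)
```

```text
t 20.73 w 0.017 g 39.0 F [-3.9 -3.1  3.9] Fpk [-1.8 -2.5  5.6] tcp [ 0.5327 -0.019   0.1379] pk [  8.4 -90.5  71.7] q [-0.11 -0.03 -0.71  0.38  0.13  1.35]
wheel 1.809 r 35.5 tangential -1.15 radial -2.85
   [[-0.001, 0.004, 0.0, 0.0, 0.0, 0.0]]
   [[-0.001, 0.003, 0.0, 0.0, 0.0, 0.0]]
   [[-0.002, 0.003, 0.0, 0.0, 0.0, 0.0]]
   [[-0.002, 0.003, 0.0, 0.0, 0.0, 0.0]]
   [[-0.002, 0.003, 0.0, 0.0, 0.0, 0.0]]
   [[-0.002, 0.002, 0.0, 0.0, 0.0, 0.0]]
   [[-0.003, 0.003, 0.0, 0.0, 0.0, 0.0]]
   [[-0.003, 0.002, 0.0, 0.0, 0.0, 0.0]]
   [[-0.003, 0.001, 0.0, 0.0, 0.0, 0.0]]
   [[-0.004, 0.002, 0.0, 0.0, 0.0, 0.0]]
   [[-0.003, 0.001, 0.0, 0.0, 0.0, 0.0]]
```

>>> arm_command(steps=[[-0.001, 0.004, 0, 0, 0, 0], [0, 0, 0, 0, 0, 0]])

```text
clock: 20.98
tcp_pos: [0.536, -0.0196, 0.1397]
orientation: [[-0.144, 0.856, 0.496], [0.99, 0.125, 0.071], [-0.001, 0.501, -0.866]]
contact_force: [-5.6, -4.7, 5.8]
width: 0.0168
grip_force: 39.3
```

```bash
python3 -c "
from lev import *
wst()"
```

```text
t 20.98 w 0.0168 g 39.3 F [-5.6 -4.7  5.8] Fpk [-2.5 -3.9  8.2] tcp [ 0.536  -0.0196  0.1397] pk [ 12.  -91.6  71.7] q [-0.11 -0.03 -0.7   0.39  0.13  1.35]
wheel 1.916 r 35.5 tangential -1.05 radial -4.5
```

>>> arm_command(steps=[[-0.001, 0.003, 0, 0, 0, 0], [0, 0, 0, 0, 0, 0]])

```text
clock: 21.22
tcp_pos: [0.5384, -0.0203, 0.141]
orientation: [[-0.144, 0.857, 0.495], [0.99, 0.125, 0.071], [-0.001, 0.5, -0.866]]
contact_force: [-7.0, -3.8, 6.6]
width: 0.017
grip_force: 39.4
```

```bash
python3 -c "
from lev import *
wst()"
```

```text
t 21.23 w 0.017 g 39.4 F [-7.  -3.8  6.6] Fpk [-3.1 -2.7  9.5] tcp [ 0.5384 -0.0203  0.141 ] pk [ 14.7 -92.7  71.6] q [-0.11 -0.02 -0.69  0.4   0.13  1.35]
wheel 1.997 r 35.5 tangential -1.71 radial -3.78
```

>>> arm_command(steps=[[-0.002, 0.003, 0, 0, 0, 0], [0, 0, 0, 0, 0, 0]])

```text
clock: 21.48
tcp_pos: [0.5414, -0.0215, 0.1426]
orientation: [[-0.145, 0.857, 0.495], [0.99, 0.125, 0.072], [-0.001, 0.501, -0.866]]
contact_force: [-6.3, -2.3, 6.0]
width: 0.0166
grip_force: 39.3
```

```bash
python3 -c "
from lev import *
wst()"
```

```text
t 21.48 w 0.0166 g 39.3 F [-6.3 -2.3  6. ] Fpk [-2.6 -1.3  8.5] tcp [ 0.5414 -0.0215  0.1426] pk [ 17.8 -94.3  71.6] q [-0.12 -0.02 -0.68  0.4   0.13  1.34]
wheel 2.098 r 35.5 tangential -1.61 radial -2.46
```

>>> arm_command(steps=[[-0.001, 0.002, 0, 0, 0, 0], [0, 0, 0, 0, 0, 0]])

```text
clock: 21.72
tcp_pos: [0.5429, -0.0223, 0.1434]
orientation: [[-0.144, 0.857, 0.495], [0.99, 0.125, 0.072], [-0.001, 0.5, -0.866]]
contact_force: [-7.9, -3.1, 6.5]
width: 0.0162
grip_force: 39.4
```

```bash
python3 -c "
from lev import *
wst()"
```

```text
t 21.73 w 0.0162 g 39.4 F [-7.9 -3.1  6.5] Fpk [-3.9 -1.9  9.7] tcp [ 0.5429 -0.0223  0.1434] pk [ 19.5 -95.4  71.6] q [-0.12 -0.02 -0.68  0.4   0.13  1.34]
wheel 2.153 r 35.5 tangential -2.2 radial -3.75
```

>>> arm_command(steps=[[-0.002, 0.002, 0, 0, 0, 0], [0, 0, 0, 0, 0, 0]])

```text
clock: 21.98
tcp_pos: [0.5452, -0.0237, 0.1446]
orientation: [[-0.145, 0.856, 0.495], [0.989, 0.126, 0.072], [-0.0, 0.501, -0.866]]
contact_force: [-6.3, -1.2, 6.2]
width: 0.0168
grip_force: 39.3
```

```bash
python3 -c "
from lev import *
wst()"
```

```text
t 21.98 w 0.0168 g 39.3 F [-6.3 -1.2  6.2] Fpk [-2.5 -0.3  8.6] tcp [ 0.5452 -0.0237  0.1446] pk [ 21.8 -97.1  71.7] q [-0.12 -0.02 -0.67  0.41  0.13  1.34]
wheel 2.234 r 35.5 tangential -1.78 radial -1.76
```

>>> arm_command(steps=[[-0.001, 0.002, 0, 0, 0, 0], [0, 0, 0, 0, 0, 0]])

```text
clock: 22.22
tcp_pos: [0.5466, -0.0247, 0.1453]
orientation: [[-0.144, 0.857, 0.495], [0.99, 0.125, 0.072], [-0.001, 0.5, -0.866]]
contact_force: [-8.2, -2.9, 6.2]
width: 0.0164
grip_force: 39.4
```

```bash
python3 -c "
from lev import *
wst()"
```

```text
t 22.23 w 0.0164 g 39.4 F [-8.2 -2.9  6.2] Fpk [-4.3 -1.7  9.7] tcp [ 0.5466 -0.0247  0.1453] pk [ 23.4 -98.2  71.6] q [-0.12 -0.01 -0.67  0.41  0.13  1.34]
wheel 2.288 r 35.5 tangential -2.17 radial -4.09
```

>>> arm_command(steps=[[-0.002, 0.002, 0, 0, 0, 0], [0, 0, 0, 0, 0, 0]])

```text
clock: 22.48
tcp_pos: [0.5487, -0.0264, 0.1464]
orientation: [[-0.145, 0.857, 0.495], [0.989, 0.125, 0.072], [-0.0, 0.5, -0.866]]
contact_force: [-7.4, -2.4, 6.0]
width: 0.017
grip_force: 39.4
```

```bash
python3 -c "
from lev import *
wst()"
```

```text
t 22.48 w 0.017 g 39.4 F [-7.4 -2.4  6. ] Fpk [-3.6 -1.3  9.1] tcp [ 0.5487 -0.0264  0.1464] pk [  25.4 -100.2   71.6] q [-0.13 -0.01 -0.66  0.41  0.13  1.33]
wheel 2.369 r 35.5 tangential -1.59 radial -3.48
```

>>> arm_command(steps=[[-0.002, 0.002, 0, 0, 0, 0], [0, 0, 0, 0, 0, 0]])

```text
clock: 22.72
tcp_pos: [0.5506, -0.0281, 0.1473]
orientation: [[-0.144, 0.857, 0.495], [0.99, 0.125, 0.072], [-0.0, 0.5, -0.866]]
contact_force: [-8.5, -2.4, 5.6]
width: 0.0164
grip_force: 39.4
```

Run:
```python
from lev import *
a=wst();p,R,o=now();z=topk(p)[2]
for b in np.arange(a+.08,3.3,.08): p,R=plan(p,R,cr(b,z),R,1)
```

```text
t 22.73 w 0.0164 g 39.4 F [-8.5 -2.4  5.6] Fpk [-4.7 -1.1  9.2] tcp [ 0.5506 -0.0281  0.1473] pk [  27.3 -102.2   71.6] q [-0.13 -0.01 -0.66  0.42  0.14  1.33]
wheel 2.446 r 35.5 tangential -2.18 radial -4.35
   [[-0.002, 0.002, 0.0, 0.0, 0.0, 0.0]]
   [[-0.002, 0.002, 0.0, 0.0, 0.0, 0.0]]
   [[-0.003, 0.001, 0.0, 0.0, 0.0, 0.0]]
   [[-0.003, 0.001, 0.0, 0.0, 0.0, 0.0]]
   [[-0.002, 0.001, 0.0, 0.0, 0.0, 0.0]]
   [[-0.003, 0.001, 0.0, 0.0, 0.0, 0.0]]
   [[-0.003, 0.0, 0.0, 0.0, 0.0, 0.0]]
   [[-0.003, 0.001, 0.0, 0.0, 0.0, 0.0]]
   [[-0.003, 0.0, 0.0, 0.0, 0.0, 0.0]]
   [[-0.003, 0.0, 0.0, 0.0, 0.0, 0.0]]
```

>>> arm_command(steps=[[-0.002, 0.002, 0, 0, 0, 0], [0, 0, 0, 0, 0, 0]])

```text
clock: 22.98
tcp_pos: [0.5523, -0.03, 0.1481]
orientation: [[-0.144, 0.857, 0.494], [0.99, 0.125, 0.072], [-0.0, 0.499, -0.866]]
contact_force: [-9.5, -3.0, 7.2]
width: 0.0167
grip_force: 39.6
```

```bash
python3 -c "
from lev import *
wst()"
```

```text
t 22.98 w 0.0167 g 39.6 F [-9.5 -3.   7.2] Fpk [-5.  -1.6 11.1] tcp [ 0.5523 -0.03    0.1481] pk [  28.9 -104.3   71.6] q [-0.13 -0.01 -0.65  0.42  0.14  1.33]
wheel 2.52 r 35.6 tangential -1.6 radial -4.94
```

>>> arm_command(steps=[[-0.002, 0.002, 0, 0, 0, 0], [0, 0, 0, 0, 0, 0]])

```text
clock: 23.22
tcp_pos: [0.5538, -0.0318, 0.1488]
orientation: [[-0.144, 0.858, 0.494], [0.99, 0.125, 0.071], [-0.001, 0.499, -0.867]]
contact_force: [-11.4, -3.8, 7.5]
width: 0.0167
grip_force: 39.8
```

```bash
python3 -c "
from lev import *
wst()"
```

```text
t 23.23 w 0.0167 g 39.8 F [-11.4  -3.8   7.5] Fpk [-6.5 -2.1 12.4] tcp [ 0.5538 -0.0318  0.1488] pk [  30.3 -106.3   71.6] q [-0.14 -0.   -0.64  0.43  0.14  1.32]
wheel 2.59 r 35.6 tangential -1.59 radial -6.6
```

>>> arm_command(steps=[[-0.002, 0.001, 0, 0, 0, 0], [0, 0, 0, 0, 0, 0]])

```text
clock: 23.48
tcp_pos: [0.5551, -0.0335, 0.1494]
orientation: [[-0.144, 0.858, 0.494], [0.99, 0.125, 0.072], [-0.0, 0.499, -0.867]]
contact_force: [-11.6, -3.0, 7.2]
width: 0.0164
grip_force: 39.7
```

```bash
python3 -c "
from lev import *
wst()"
```

```text
t 23.48 w 0.0164 g 39.7 F [-11.6  -3.    7.2] Fpk [-6.7 -1.3 12.2] tcp [ 0.5551 -0.0335  0.1494] pk [  31.5 -108.2   71.6] q [-0.14 -0.   -0.64  0.43  0.14  1.32]
wheel 2.651 r 35.7 tangential -2.03 radial -6.52
```

>>> arm_command(steps=[[-0.003, 0.001, 0, 0, 0, 0], [0, 0, 0, 0, 0, 0]])

```text
clock: 23.72
tcp_pos: [0.5567, -0.0362, 0.15]
orientation: [[-0.145, 0.857, 0.494], [0.989, 0.125, 0.072], [-0.0, 0.499, -0.866]]
contact_force: [-10.0, -0.8, 6.4]
width: 0.0166
grip_force: 39.6
```

Run:
```python
from lev import *
wst()
# ram face & blank end in top view: sample a profile along pocket y at z=41, x=0 (between blank end and wheel)
d=snap("top","t6"); u0=load("t4")
for y in range(-80,-38,3):
    x,yy=proj(d,pk(-6,y,42))[0].round().astype(int); print(y,d["frame"][yy,x],u0["frame"][yy,x])
```

```text
t 23.73 w 0.0166 g 39.6 F [-10.   -0.8   6.4] Fpk [-5.5  0.7 10.5] tcp [ 0.5567 -0.0362  0.15  ] pk [  32.8 -111.1   71.6] q [-0.15  0.   -0.64  0.43  0.15  1.31]
wheel 2.74 r 35.7 tangential -2.8 radial -4.79
-80 [154 154 149] [150 149 144]
-77 [142 126 103] [145 133 127]
-74 [167 134  83] [153 147 142]
-71 [168 132  79] [150 144 139]
-68 [145 123 104] [149 138 130]
-65 [163 163 157] [167 165 159]
-62 [167 169 164] [168 170 164]
-59 [141 144 138] [142 143 138]
-56 [105 107 101] [106 108 102]
-53 [ 94  96 104] [ 95  96 105]
-50 [ 57  69 130] [ 57  69 131]
-47 [ 31  60 149] [ 29  59 149]
-44 [ 27  59 153] [ 28  60 154]
-41 [ 27  59 152] [ 28  59 152]
```

The ram's brass tint now ends at about y = -69, so roughly 19 mm of travel (about 1.5 rad) remains. I'll wind faster for about 1 rad.

Run:
```python
from lev import *
a=wst();p,R,o=now();z=topk(p)[2]
for b in np.arange(a+.14,a+1.2,.14): p,R=plan(p,R,cr(b,z),R,1); print(b.round(2),topk(p).round(1))
```

```text
t 23.77 w 0.0162 g 39.6 F [-9.2 -0.7  6.7] Fpk [-4.6  0.6 10.4] tcp [ 0.5566 -0.0362  0.15  ] pk [  32.8 -111.    71.6] q [-0.15  0.   -0.64  0.43  0.15  1.31]
wheel 2.739 r 35.7 tangential -2.36 radial -4.01
   [[-0.005, 0.002, 0.0, 0.0, 0.0, 0.0]]
2.88 [  34.8 -116.    71.6]
   [[-0.005, 0.001, 0.0, 0.0, 0.0, 0.0]]
3.02 [  35.8 -121.    71.6]
   [[-0.005, 0.0, 0.0, 0.0, 0.0, 0.0]]
3.16 [  35.8 -126.    71.6]
   [[-0.005, 0.0, 0.0, 0.0, 0.0, 0.0]]
3.3 [  35.8 -131.    71.6]
   [[-0.005, -0.001, 0.0, 0.0, 0.0, 0.0]]
3.44 [  34.8 -136.    71.6]
   [[-0.004, -0.002, 0.0, 0.0, 0.0, 0.0]]
3.58 [  32.8 -140.    71.6]
   [[-0.005, -0.003, 0.0, 0.0, 0.0, 0.0]]
3.72 [  29.8 -145.    71.6]
   [[-0.004, -0.003, 0.0, 0.0, 0.0, 0.0]]
3.86 [  26.8 -149.    71.6]
```

>>> arm_command(steps=[[-0.005, 0.001, 0, 0, 0, 0], [-0.005, 0.001, 0, 0, 0, 0], [-0.005, 0, 0, 0, 0, 0]])

```text
clock: 24.15
tcp_pos: [0.5613, -0.0502, 0.1516]
orientation: [[-0.146, 0.856, 0.495], [0.989, 0.126, 0.074], [0.001, 0.501, -0.866]]
contact_force: [-6.8, 3.0, 6.7]
width: 0.0167
grip_force: 39.4
```

```bash
python3 -c "
from lev import *
wst()"
```

```text
t 24.15 w 0.0167 g 39.4 F [-6.8  3.   6.7] Fpk [-2.1  3.9  8.9] tcp [ 0.5613 -0.0502  0.1516] pk [  35.8 -125.5   71.7] q [-0.18  0.01 -0.62  0.44  0.16  1.28]
wheel -3.126 r 35.8 tangential -3.88 radial -2.17
```

>>> arm_command(steps=[[-0.005, 0, 0, 0, 0, 0], [-0.005, -0.001, 0, 0, 0, 0], [0, 0, 0, 0, 0, 0]])

```text
clock: 24.52
tcp_pos: [0.5616, -0.0605, 0.1508]
orientation: [[-0.145, 0.857, 0.495], [0.989, 0.125, 0.073], [0.001, 0.5, -0.866]]
contact_force: [-7.6, 1.1, 5.4]
width: 0.0171
grip_force: 39.4
```

Run:
```python
from lev import *
a=wst()
d=snap("top","t7"); v=snap("scene","s7")
for y in range(-74,-46,2):
    x,yy=proj(d,pk(-6,y,42))[0].round().astype(int); x2,y2=proj(v,pk(0,y,40))[0].round().astype(int); print(y,d["frame"][yy,x],v["frame"][y2,x2])
p,R,o=now();z=topk(p)[2]
for b in np.arange(a+.1,a+1.2,.1): p,R=plan(p,R,cr(b,z),R,1)
```

```text
t 24.52 w 0.0171 g 39.4 F [-7.6  1.1  5.4] Fpk [-3.7  2.2  8.4] tcp [ 0.5616 -0.0605  0.1508] pk [  34.4 -135.8   71.6] q [-0.21  0.02 -0.62  0.44  0.17  1.26]
wheel -2.838 r 36.0 tangential -0.95 radial -4.18
-74 [158 158 154] [164  79  57]
-72 [158 158 154] [150  95  80]
-70 [158 155 149] [150  95  80]
-68 [161 144 121] [140 120 105]
-66 [161 144 121] [145 118  85]
-64 [171 140  91] [145 118  85]
-62 [170 139  92] [154 118  66]
-60 [170 139  92] [147 117  66]
-58 [140 127 108] [120 102  75]
-56 [104 105 100] [117  87  66]
-54 [ 95  96 105] [97 77 68]
-52 [ 95  96 105] [84 74 86]
-50 [ 57  70 131] [84 74 86]
-48 [ 29  58 149] [ 48  57 110]
   [[-0.003, -0.001, 0.0, 0.0, 0.0, 0.0]]
   [[-0.004, -0.002, 0.0, 0.0, 0.0, 0.0]]
   [[-0.003, -0.002, 0.0, 0.0, 0.0, 0.0]]
   [[-0.003, -0.002, 0.0, 0.0, 0.0, 0.0]]
   [[-0.002, -0.002, 0.0, 0.0, 0.0, 0.0]]
   [[-0.003, -0.003, 0.0, 0.0, 0.0, 0.0]]
   [[-0.002, -0.003, 0.0, 0.0, 0.0, 0.0]]
   [[-0.001, -0.003, 0.0, 0.0, 0.0, 0.0]]
   [[-0.002, -0.004, 0.0, 0.0, 0.0, 0.0]]
   [[-0.001, -0.003, 0.0, 0.0, 0.0, 0.0]]
   [[-0.001, -0.003, 0.0, 0.0, 0.0, 0.0]]
```

Face at about y = -59.5; contact expected near 4.2 rad.

>>> arm_command(steps=[[-0.003, -0.001, 0, 0, 0, 0], [-0.004, -0.002, 0, 0, 0, 0], [-0.003, -0.002, 0, 0, 0, 0], [0, 0, 0, 0, 0, 0]])

```text
clock: 25.12
tcp_pos: [0.559, -0.0707, 0.1486]
orientation: [[-0.146, 0.856, 0.495], [0.989, 0.126, 0.074], [0.001, 0.501, -0.865]]
contact_force: [-5.6, 3.2, 6.3]
width: 0.0166
grip_force: 39.3
```

```bash
python3 -c "
from lev import *
print(wst()+2*np.pi)"
```

```text
t 25.12 w 0.0166 g 39.3 F [-5.6  3.2  6.3] Fpk [-1.2  3.9  8. ] tcp [ 0.559  -0.0707  0.1486] pk [  29.8 -145.6   71.7] q [-0.23  0.02 -0.62  0.44  0.19  1.24]
wheel -2.537 r 36.2 tangential -2.56 radial -3.24
3.745713737102231
```

>>> arm_command(steps=[[-0.002, -0.002, 0, 0, 0, 0], [0, 0, 0, 0, 0, 0]])

```text
clock: 25.38
tcp_pos: [0.5581, -0.073, 0.1479]
orientation: [[-0.146, 0.856, 0.496], [0.989, 0.126, 0.073], [0.0, 0.502, -0.865]]
contact_force: [-3.9, 2.4, 5.3]
width: 0.0167
grip_force: 39.3
```

Run:
```python
from lev import *
a=wst();print(a+2*np.pi);p,R,o=now();z=topk(p)[2]
for b in np.arange(a+.06,a+.7,.06): p,R=plan(p,R,cr(b,z),R,1)
```

```text
t 25.38 w 0.0167 g 39.3 F [-3.9  2.4  5.3] Fpk [-0.3  2.9  6.4] tcp [ 0.5581 -0.073   0.1479] pk [  28.4 -147.6   71.7] q [-0.24  0.02 -0.62  0.44  0.19  1.23]
wheel -2.468 r 36.3 tangential -2.08 radial -2.1
3.815455861842556
   [[-0.001, -0.002, 0.0, 0.0, 0.0, 0.0]]
   [[-0.002, -0.001, 0.0, 0.0, 0.0, 0.0]]
   [[-0.001, -0.002, 0.0, 0.0, 0.0, 0.0]]
   [[-0.002, -0.001, 0.0, 0.0, 0.0, 0.0]]
   [[-0.001, -0.002, 0.0, 0.0, 0.0, 0.0]]
   [[-0.001, -0.002, 0.0, 0.0, 0.0, 0.0]]
   [[-0.001, -0.002, 0.0, 0.0, 0.0, 0.0]]
   [[-0.001, -0.002, 0.0, 0.0, 0.0, 0.0]]
   [[-0.001, -0.002, 0.0, 0.0, 0.0, 0.0]]
   [[-0.001, -0.002, 0.0, 0.0, 0.0, 0.0]]
   [[0.0, -0.002, 0.0, 0.0, 0.0, 0.0]]
```

>>> arm_command(steps=[[-0.002, -0.002, 0, 0, 0, 0], [0, 0, 0, 0, 0, 0]])

```text
clock: 25.62
tcp_pos: [0.5569, -0.0752, 0.147]
orientation: [[-0.146, 0.856, 0.496], [0.989, 0.126, 0.073], [0.0, 0.502, -0.865]]
contact_force: [-3.5, 1.1, 5.4]
width: 0.0169
grip_force: 39.2
```

```bash
python3 -c "
from lev import *
print(wst()+2*np.pi)"
```

```text
t 25.62 w 0.0169 g 39.2 F [-3.5  1.1  5.4] Fpk [-0.2  1.6  6.4] tcp [ 0.5569 -0.0752  0.147 ] pk [  26.6 -149.7   71.7] q [-0.24  0.02 -0.63  0.43  0.19  1.23]
wheel -2.392 r 36.3 tangential -1.02 radial -1.2
3.8907510460477295
```

>>> arm_command(steps=[[-0.001, -0.002, 0, 0, 0, 0], [0, 0, 0, 0, 0, 0]])

```text
clock: 25.88
tcp_pos: [0.5558, -0.0768, 0.1463]
orientation: [[-0.145, 0.855, 0.497], [0.989, 0.126, 0.073], [-0.001, 0.503, -0.865]]
contact_force: [-0.7, 1.3, 6.8]
width: 0.0169
grip_force: 39.3
```

```bash
python3 -c "
from lev import *
print(wst()+2*np.pi)"
```

```text
t 25.88 w 0.0169 g 39.3 F [-0.7  1.3  6.8] Fpk [3.  1.4 6.2] tcp [ 0.5558 -0.0768  0.1463] pk [  25.1 -151.2   71.7] q [-0.25  0.02 -0.63  0.43  0.19  1.22]
wheel -2.336 r 36.3 tangential -3.1 radial 1.06
3.9472483862181735
```

>>> arm_command(steps=[[-0.002, -0.002, 0, 0, 0, 0], [0, 0, 0, 0, 0, 0]])

```text
clock: 26.12
tcp_pos: [0.5542, -0.0791, 0.1451]
orientation: [[-0.145, 0.856, 0.497], [0.989, 0.126, 0.072], [-0.0, 0.502, -0.865]]
contact_force: [-2.3, 0.8, 6.7]
width: 0.0166
grip_force: 39.2
```

```bash
python3 -c "
from lev import *
print(wst()+2*np.pi)
d=snap('top','t8')
for y in range(-64,-46,2):
    x,yy=proj(d,pk(-6,y,42))[0].round().astype(int); print(y,d['frame'][yy,x])"
```

```text
t 26.12 w 0.0166 g 39.2 F [-2.3  0.8  6.7] Fpk [1.5 1.1 6.8] tcp [ 0.5542 -0.0791  0.1451] pk [  22.9 -153.2   71.7] q [-0.26  0.02 -0.63  0.43  0.2   1.22]
wheel -2.253 r 36.3 tangential -1.87 radial 0.08
4.02982524119601
-64 [155 155 150]
-62 [150 142 131]
-60 [150 142 131]
-58 [168 139  99]
-56 [168 134  80]
-54 [132 108  93]
-52 [132 108  93]
-50 [ 69  69 128]
-48 [ 29  57 148]
```

Gap is now about 2 to 3 mm. Smaller steps.

>>> arm_command(steps=[[-0.001, -0.002, 0, 0, 0, 0], [0, 0, 0, 0, 0, 0], [0, 0, 0, 0, 0, 0]])

```text
clock: 26.55
tcp_pos: [0.553, -0.0806, 0.1444]
orientation: [[-0.145, 0.855, 0.497], [0.989, 0.126, 0.072], [-0.001, 0.503, -0.864]]
contact_force: [-0.5, -0.3, 6.2]
width: 0.017
grip_force: 39.2
```

```bash
python3 -c "
from lev import *
print(wst()+2*np.pi)"
```

```text
t 26.55 w 0.017 g 39.2 F [-0.5 -0.3  6.2] Fpk [ 2.6 -0.2  5.6] tcp [ 0.553  -0.0806  0.1444] pk [  21.3 -154.5   71.7] q [-0.26  0.02 -0.64  0.43  0.2   1.22]
wheel -2.197 r 36.4 tangential -1.95 radial 1.71
4.086102163022332
```

>>> arm_command(steps=[[-0.001, -0.001, 0, 0, 0, 0], [0, 0, 0, 0, 0, 0], [0, 0, 0, 0, 0, 0]])

```text
clock: 26.92
tcp_pos: [0.5522, -0.0816, 0.1438]
orientation: [[-0.145, 0.855, 0.497], [0.989, 0.126, 0.072], [-0.001, 0.502, -0.865]]
contact_force: [-0.9, 1.2, 6.0]
width: 0.0164
grip_force: 39.2
```

```bash
python3 -c "
from lev import *
print(wst()+2*np.pi)"
```

```text
t 26.93 w 0.0164 g 39.2 F [-0.9  1.2  6. ] Fpk [2.3 1.3 5.6] tcp [ 0.5522 -0.0816  0.1438] pk [  20.2 -155.3   71.7] q [-0.26  0.02 -0.64  0.43  0.2   1.21]
wheel -2.158 r 36.4 tangential -2.67 radial 0.21
4.125307377338408
```

>>> arm_command(steps=[[-0.001, -0.001, 0, 0, 0, 0], [0, 0, 0, 0, 0, 0], [0, 0, 0, 0, 0, 0]])

```text
clock: 27.3
tcp_pos: [0.5513, -0.0825, 0.1432]
orientation: [[-0.145, 0.856, 0.497], [0.989, 0.126, 0.073], [-0.0, 0.502, -0.865]]
contact_force: [-1.7, 1.2, 6.6]
width: 0.0169
grip_force: 39.2
```

```bash
python3 -c "
from lev import *
print(wst()+2*np.pi)"
```

```text
t 27.3 w 0.0169 g 39.2 F [-1.7  1.2  6.6] Fpk [2.  1.4 6.5] tcp [ 0.5513 -0.0825  0.1432] pk [  19.  -156.1   71.7] q [-0.27  0.02 -0.64  0.42  0.2   1.21]
wheel -2.118 r 36.4 tangential -2.46 radial -0.14
4.165044017072064
```

>>> arm_command(steps=[[0, -0.001, 0, 0, 0, 0], [0, 0, 0, 0, 0, 0], [0, 0, 0, 0, 0, 0]])

```text
clock: 27.68
tcp_pos: [0.5508, -0.0829, 0.1429]
orientation: [[-0.145, 0.855, 0.498], [0.989, 0.126, 0.072], [-0.001, 0.503, -0.864]]
contact_force: [-0.6, -0.3, 6.1]
width: 0.0167
grip_force: 39.2
```

```bash
python3 -c "
from lev import *
print(wst()+2*np.pi)"
```

```text
t 27.68 w 0.0167 g 39.2 F [-0.6 -0.3  6.1] Fpk [ 2.5 -0.2  5.6] tcp [ 0.5508 -0.0829  0.1429] pk [  18.4 -156.4   71.7] q [-0.27  0.02 -0.64  0.42  0.2   1.21]
wheel -2.1 r 36.4 tangential -2.06 radial 1.48
4.182954475020697
```

>>> arm_command(steps=[[-0.001, -0.001, 0, 0, 0, 0], [0, 0, 0, 0, 0, 0], [0, 0, 0, 0, 0, 0]])

```text
clock: 28.05
tcp_pos: [0.5498, -0.0838, 0.1422]
orientation: [[-0.145, 0.855, 0.497], [0.989, 0.126, 0.072], [-0.001, 0.502, -0.865]]
contact_force: [-1.8, 2.2, 6.4]
width: 0.0164
grip_force: 39.2
```

```bash
python3 -c "
from lev import *
print(wst()+2*np.pi)"
```

```text
t 28.05 w 0.0164 g 39.2 F [-1.8  2.2  6.4] Fpk [1.9 2.4 6.3] tcp [ 0.5498 -0.0838  0.1422] pk [  17.1 -157.2   71.7] q [-0.27  0.02 -0.64  0.42  0.2   1.21]
wheel -2.059 r 36.5 tangential -2.84 radial -1.23
4.2241496271789085
```

>>> arm_command(steps=[[-0.001, -0.001, 0, 0, 0, 0], [0, 0, 0, 0, 0, 0], [0, 0, 0, 0, 0, 0]])

```text
clock: 28.42
tcp_pos: [0.549, -0.0846, 0.1417]
orientation: [[-0.146, 0.855, 0.497], [0.989, 0.126, 0.073], [0.0, 0.502, -0.865]]
contact_force: [-2.6, 2.8, 6.9]
width: 0.0167
grip_force: 39.2
```

```bash
python3 -c "
from lev import *
print(wst()+2*np.pi)"
```

```text
t 28.43 w 0.0167 g 39.2 F [-2.6  2.8  6.9] Fpk [1.6 3.1 7. ] tcp [ 0.549  -0.0846  0.1417] pk [  16.  -157.8   71.7] q [-0.27  0.02 -0.64  0.42  0.21  1.2 ]
wheel -2.025 r 36.5 tangential -2.81 radial -2.09
4.258194229119052
```

>>> arm_command(steps=[[0, -0.001, 0, 0, 0, 0], [0, 0, 0, 0, 0, 0], [0, 0, 0, 0, 0, 0]])

```text
clock: 28.8
tcp_pos: [0.5489, -0.0846, 0.1416]
orientation: [[-0.146, 0.855, 0.498], [0.989, 0.126, 0.073], [-0.0, 0.504, -0.864]]
contact_force: [0.8, 3.5, 6.2]
width: 0.0167
grip_force: 39.1
```

```bash
python3 -c "
from lev import *
print(wst()+2*np.pi)"
```

```text
t 28.8 w 0.0167 g 39.1 F [0.8 3.5 6.2] Fpk [4.2 3.3 4.7] tcp [ 0.5489 -0.0846  0.1416] pk [  15.9 -157.9   71.7] q [-0.27  0.02 -0.65  0.42  0.21  1.2 ]
wheel -2.021 r 36.5 tangential -5.26 radial -1.15
4.262110601924609
```

>>> arm_command(steps=[[0, -0.001, 0, 0, 0, 0], [0, 0, 0, 0, 0, 0], [0, 0, 0, 0, 0, 0]])

```text
clock: 29.18
tcp_pos: [0.5487, -0.0847, 0.1416]
orientation: [[-0.146, 0.854, 0.499], [0.989, 0.127, 0.074], [-0.0, 0.505, -0.863]]
contact_force: [4.6, 4.7, 4.3]
width: 0.0169
grip_force: 39.0
```

```bash
python3 -c "
from lev import *
print(wst()+2*np.pi)
d=snap('top','t9')
for y in range(-64,-40,2):
    x,yy=proj(d,pk(-6,y,42))[0].round().astype(int); print(y,d['frame'][yy,x])"
```

```text
t 29.18 w 0.0169 g 39.0 F [4.6 4.7 4.3] Fpk [6.6 3.9 1.1] tcp [ 0.5487 -0.0847  0.1416] pk [  15.7 -157.9   71.7] q [-0.27  0.02 -0.65  0.42  0.21  1.2 ]
wheel -2.016 r 36.5 tangential -7.69 radial -0.7
4.266702377864176
-64 [158 158 153]
-62 [155 155 151]
-60 [155 155 151]
-58 [150 141 130]
-56 [165 133  86]
-54 [165 130  80]
-52 [165 130  80]
-50 [108  87 101]
-48 [ 41  59 142]
-46 [ 41  59 142]
-44 [ 28  60 153]
-42 [ 26  59 151]
```

The wheel has stalled at 4.265 rad. Tangential force rose from 2.5 to 7.7 N, so the clamp bears on the blank with about 15 N. I'll release and retreat.

>>> arm_command(steps=[[0, 0, 0, 0, 0, 0], [0, 0, 0, 0, 0, 0], [0, 0, 0, 0, 0, 0]], hand=0.3)

```text
clock: 29.6
tcp_pos: [0.5463, -0.0852, 0.1393]
orientation: [[-0.145, 0.857, 0.495], [0.989, 0.125, 0.072], [0.0, 0.5, -0.866]]
contact_force: [-0.1, -0.5, -0.3]
width: 0.0599
grip_force: 0.0
```

>>> arm_command(steps=[[0, 0, -0.02, 0, 0, 0], [0, 0, -0.03, 0, 0, 0], [0, 0, -0.04, 0, 0, 0], [0, 0, -0.05, 0, 0, 0], [0, 0, -0.05, 0, 0, 0]])

```text
clock: 30.22
tcp_pos: [0.4514, -0.0988, 0.3052]
orientation: [[-0.145, 0.857, 0.495], [0.989, 0.126, 0.073], [-0.0, 0.5, -0.866]]
contact_force: [1.8, -1.2, 1.0]
width: 0.0597
grip_force: 0.0
```

>>> arm_command(steps=[[-0.06, 0, 0, 0, 0, 0], [-0.06, 0, 0, 0, 0, 0], [-0.06, 0, 0, 0, 0, 0], [0, 0, 0, 0, 0, 0]])

```text
clock: 30.72
tcp_pos: [0.4788, -0.2809, 0.3027]
orientation: [[-0.141, 0.858, 0.494], [0.99, 0.122, 0.071], [0.001, 0.499, -0.866]]
contact_force: [-1.2, 0.3, 0.6]
width: 0.06
grip_force: 0.0
```

Run:
```python
from lev import *
check()
t=snap("top","tE");s=snap("scene","sE")
a=cv2.resize(t["frame"][150:260,230:370,::-1],(400,314),interpolation=cv2.INTER_CUBIC);b=cv2.resize(s["frame"][160:270,260:400,::-1],(400,314),interpolation=cv2.INTER_CUBIC)
cv2.imwrite("pics/end.png",np.hstack([a,b]))
for y in range(-64,-40,2):
    x,yy=proj(t,pk(-6,y,42))[0].round().astype(int); print(y,t['frame'][yy,x],end=" ")
```

```text
t 30.73 w 0.06 g 0.0 F [-1.2  0.3  0.6] Fpk [-0.7  0.5  1. ] tcp [ 0.4788 -0.2809  0.3027] pk [  11.7 -341.9  260.1] q [-0.76  0.   -0.2   1.03  0.4   0.74]
-64 [163 162 157] -62 [160 159 154] -60 [160 159 154] -58 [156 147 135] -56 [169 137  88] -54 [169 133  81] -52 [169 133  81] -50 [110  89 103] -48 [ 43  61 146] -46 [ 43  61 146] -44 [ 27  61 156] -42 [ 29  61 156]
```

View pics/end.png

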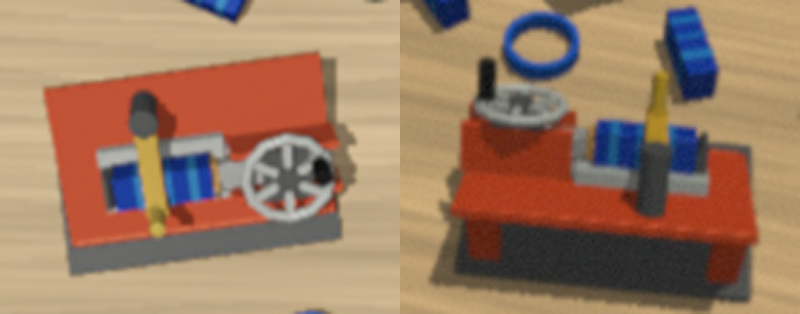

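The final picture shows the blank seated in the pocket at top crop (165,185). The lever lies straight across it from (145,110) to (158,228), and the brass face meets the blank's end at (215,178). The robot is clear, so I'm handing in.

```bash
python3 -c "
from workcell import r
print(r.close_job())"
```

```text
the job is handed in; nothing more can be done
None
```

The job is handed in at about 31 s: the rightmost blue blank is seated, the lever is fully shut, and the end clamp bears lightly on the blank's end (about 15 N by my estimate); my first grasp closed on top of the blank without shifting it, and no verdict came back.

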